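Pry open the battery box and hold the battery over it

TASK

The hinged cover of the grey battery box is stuck: pry it up with the chisel blade in the notch of the front wall, swing it back with the chisel until it stands open past upright, and lay the chisel flat on the surface clear of the box. Then lift the battery, carry it over the glue bottle, jar and tape measure without knocking them, and finish while holding it level and still about a finger's breadth (1.5 cm) above the open box, centred and lengthwise with it so that it could be lowered straight in, but touching nothing except the fingers. Keep the gripper itself off the box and its cover throughout.

Things in the scene. Friction and masses are not known exactly. Their poses are not given: they have to be found in the camera images.
- battery_box: Grey box fixed to the surface, 126 long (its x) x 96 wide (y) x 70 mm high to the rim; origin at the centre of its underside. Walls 5 mm, floor 5 mm, so inside 116 x 86 mm. Its x axis points from the front wall (pry notch) to the hinge wall; z up. Small lugs and a cable gland stand out up to 20 mm at its sides, below z = 42 mm.
- box_mouth (a point): Centre of the box's open mouth at rim height, 70 mm above the origin.
- box_notch (a point): Centre of the pry notch on the outer face of the front wall: a slot 46 mm wide (box y), 15 mm deep (z 55 to 70 mm), open through the 5 mm wall into the hollow box; the closed cover covers its top.
- cover (a joint): Hinge angle of the box's cover, rad: 0 closed on the rim, grows as its front edge swings up and back, stops at 1.72 (just past upright, 1.57). The cover is a flat plate 134 long x 98 wide x 4 mm thick, 50 g, its underside at the rim; the hinge axis runs along box y. The hinge is stiff (about 0.06 N m, about 1 N at the front edge) and the cover stays where it is left.
- cover_hinge (a point): Middle of the cover's hinge axis: 67 mm from the box's centre along its +x, 70 mm up.
- cover_edge (a point): Middle of the lower front edge of the cover, 134 mm from the hinge axis; moves with the cover. Closed, it overhangs the front wall by 4 mm.
- chisel: Yellow-handled chisel, 31 x 223 x 31 mm, lying flat; origin under its middle, at the surface. Blade points along its -y: edge at y = -112 mm, z = 0 to 1; blade 20 mm wide, 5 mm thick (z 0 to 5) 20 mm behind the edge, rising to z 5 to 11 at y = -17. Handle from y = 3 to 111 mm, z 1 to 24, 22 mm wide at y = 12, 28 mm at y = 53; grasp it across x. A 160 mm high vise stands left of it.
- battery: Black and orange battery pack in three steps, about 0.42 kg; origin at the centre of its underside. Base 100 (x) x 70 (y) mm, 30 mm high; middle step from x = -30 to 40 mm, 50 mm wide (y), z = 30 to 52 mm: grasp it across y; top step 30 x 40 mm, up to z = 60 mm. Either way round over the box will do.
- glue_bottle: White glue bottle, 49 mm across, 150 mm tall, loose; origin under its centre. Not to be disturbed.
- jar_blue: Jar with blue lid, 60 mm across, 75 mm tall, loose; origin under its centre. Not to be disturbed.
- tape_measure: Yellow tape measure standing on edge, 38 x 86 mm, 59 mm tall, loose; origin under its centre. Not to be disturbed.

How it is judged:
By the outcome, as a careful person would: the job done as asked, in the order asked, and still so for the second after the job is handed in, while the arm keeps its last pose, push and grip.
It also fails if it takes over 61 s, if anything falls off the work surface, if the arm or the gripper's body presses on something with over 40 N, if the wrist force passes 120 N, or if a joint passes its speed limit or range.

ROBOT

A 6-joint arm with a two-finger parallel gripper is mounted at the origin on a cart in front of the work surface, level with it; the furniture and walls round the work are solid. World frame = base frame: x ahead of the robot, y to its left, z up, the work surface at z = 0. Lengths are in m, angles in degrees, forces in N, time in s.
With the tool pointing down it reaches from about 0.25 to 0.8 m from the base axis. Payload 8.5 kg.
Tool frame: the origin (TCP) lies at the very end of the fingers, on their centre line; the grasp point (between the pads) lies 19 mm behind it; z points along the fingers, y is the line along which they close (so a half turn about z gives the same grasp; the last joint's range is limited). The gripper opens to 85 mm and grips with 20 to 120 N. Pads are 22 mm wide; open, the fingers measure 114 mm over their backs; the gripper's body (76 mm by 85 mm) begins 54 mm behind the grasp point. The pads swing forward as they close: fully open they stand 13 mm farther back than shut.
Start: joints at [65.833, 13.648, -0.773, 75.585, 0, 90], TCP at [0.215, 0.479, 0.231] pointing down, gripper open.
Joint ranges: [-152.45, 152.45], [-59.26, 108.67], [-65.41, 83.53], [-104.44, 129.93], [-82.83, 76.93], [-180, 180]. Speed limits (degrees/s): [127.2, 127.2, 159.86, 180, 180, 180].

INTERFACE

Orientations are given as [roll, pitch, yaw] about the fixed x, y, z axes, in that order (R = Rz(yaw) Ry(pitch) Rx(roll)).
In Python, from workcell import observe, grab_frame, camera_params, sign_off, boxes_of, cut_out gives the robot as it stands.
- The arm moves only by the tool apply_moves, never from a script. Its argument "plan" is a list of rows, each a list of 3 entries, a list of its own where there are three numbers: the turn, a rotation vector about the tool's x, y, z in degrees, then the shift along the tool's x, y, z in mm, then the finger opening in mm, from 0 to 85.4. In form: [[[rx, ry, rz], [tx, ty, tz], jaw], ...]. A call has 1 to 8 rows; each row shifts and turns the commanded pose from where the row before left it, along the tool's axes as they then stand; what a row does not reach is not made up. A row lasts 1/12 s, in which the tool goes at most 41.7 mm and 7.16 degrees, less where a joint would pass 70% of its speed; a pose out of reach is approached as far as the arm can. A call is refused whole if a number of a shift passes 41.7 or a number of a turn 7.16, either way. A call with a gripper value outside its range is refused whole. The fingers move at their own pace and stop on an object; "squeeze" is the grip in N (left out, the last holds). Time passes only in rows, so rows that do not move let the fingers close. It gives the time, the measured TCP pose, the force, the opening and the grip force at its end, in the units of the state.
- observe(): the state, without advancing time (a new reading comes with each control period).
- grab_frame(name): name is "scene" or "side" or "wrist"; returns (picture, depth): 384x512x3 uint8, red, green, blue; 384x512 float32, m along the optical axis (not along the pixel's ray), 0 where there is no reading.
- camera_params(name): a dict with "fx", "fy", "cx", "cy" (pixels), "view" (4x4, takes a point from world to camera coordinates); the wrist camera has in their place "hand_eye" (4x4, takes a point from camera to tool coordinates, whose origin is the TCP and whose axes are the flange's). Camera axes: x right, y up, looking along -z (the intrinsics and any distortion apply to the point x, -y, -z); pixel columns grow to the right and rows downward; lengths in m; the calibration is good to about 2 mm. The wrist camera is an equidistant fisheye: a pixel r from the principal point sees the ray r / f radians off the axis. A picture is of the moment at which its call begins: read the wrist's pose just before it. camera_params takes no time and is no camera call.
- sign_off(): hands the job in; it is judged then, once.
Trained networks look in the newest picture that a camera, given by its name, has taken for a name from the list of things; names that differ only in an ending like _2 or _b are one class to them, and where a whole thing is asked for, a point or a joint stands for the part that bears it (a point fixed in the world has none). Each returns a list of dicts, best first, with "score" (0 to 1); they miss things now and then, are a little off and sometimes report something else, mostly with a low value. They report only what shows in the picture. A call takes as long as a camera call.
- boxes_of(label, camera): "point" ([column, row] as shares, 0 to 1, of the picture: columns of its width, rows of its height, amid what is visible of it).
- cut_out(label, camera): "mask" (384x512 bool, what is visible of it) and "point" ([column, row] as shares, 0 to 1, of the picture: columns of its width, rows of its height, amid what is visible of it).
The state is a dict: "time_s": time; "joints": joint angles; "joint_velocities": joint speeds; "joint_torque": joint torques, N m; "ee_pos": TCP position; "tool_rot": TCP orientation; "wrist_force": force on the tool from outside, world axes, zero at the start; "torque": the same for the moment, N m; "finger_gap": finger opening in m; "finger_force": force on a finger pad.
Only numpy, scipy, OpenCV 4.12 (cv2) and the standard library are available. Lean on these libraries where they do the work, as an engineer would, in place of code of your own. Each camera call takes 0.05 s, during which the arm holds its last target. There are 200 camera calls.

## Working session

There is one attempt and no reset: what is moved stays moved. The work goes in short steps, Python scripts to look and compute and a tool call to move; the robot and the scene stay as the last step left them, time stands still between calls to the robot, and variables do not carry over. Pictures are saved under pics/ and viewed, at most 10 in all, crops included, and the job is handed in when it is done.

Besides the shell and the picture viewer there is one more tool, called after "Call:" by a JSON object that holds its "op" and its "data", one argument or row to a line. apply_moves: Moves the arm, as the interface text tells. Its arguments: {"type":"object","properties":{"plan":{"type":"array","items":{"type":"array"}},"squeeze":{"type":"number"}},"required":["plan"]}

```bash
mkdir -p pics; ls
cat > h.py <<'E'
import numpy as np, cv2
from workcell import *
from scipy.spatial.transform import Rotation as R
def cloud(name):
    img,d=grab_frame(name); p=camera_params(name)
    v,u=np.mgrid[0:384,0:512]
    P=np.stack([(u-p['cx'])/p['fx']*d,-(v-p['cy'])/p['fy']*d,-d],-1)
    M=np.linalg.inv(np.array(p['view']))
    W=P@M[:3,:3].T+M[:3,3]
    W[d<=0]=np.nan
    return img,d,W
E
python3 - <<'E'
from h import *
s=observe(); print(s)
for n in ['scene','side']:
    img,d,W=cloud(n); np.save(n+'.npy',W); cv2.imwrite(f'pics/{n}0.png',img[...,::-1]); 
    print(n,{k:np.round(v,3) for k,v in camera_params(n).items()})
    for l in ['battery_box','chisel','battery','glue_bottle','jar_blue','tape_measure']:
        r=cut_out(l,n)
        for q in r[:2]:
            m=q['mask']&np.isfinite(W[...,0]); w=W[m]
            print(l,round(q['score'],2),np.round(q['point'],3),m.sum(),np.round(np.median(w,0),3),np.round(np.percentile(w,[2,98],axis=0),3).tolist())
        if r: np.save(f'm_{n}_{l}.npy',r[0]['mask'])
E
```

```text
pics
{'time_s': 0.0, 'joints': array([ 6.58340651e+01,  1.36802824e+01, -8.18227930e-01,  7.55856640e+01,
       -9.21825937e-04,  9.00009953e+01]), 'joint_velocities': array([ 0.00724   ,  0.00793099,  0.01769289,  0.03982374, -0.04251051,
        0.02391682]), 'joint_torque': array([-1.52496177e-03, -5.38777113e+01,  3.46441233e+01,  1.84399844e-02,
       -1.11448235e-04,  7.79596121e-06]), 'ee_pos': array([0.21474979, 0.47858873, 0.23067509]), 'tool_rot': array([-1.79915826e+02,  9.23287219e-04,  1.55833071e+02]), 'wrist_force': array([-0.07960129,  0.29961277,  0.06621382]), 'torque': array([-0.01163146, -0.05575096, -0.01776022]), 'finger_force': 0.0, 'finger_gap': 0.08529442878014377}
scene {'fx': np.float64(354.948), 'fy': np.float64(354.948), 'cx': np.float64(256.528), 'cy': np.float64(189.928), 'view': array([[ 0.615, -0.788,  0.002, -0.282],
       [ 0.507,  0.398,  0.765, -0.358],
       [-0.604, -0.469,  0.644, -0.531],
       [ 0.   ,  0.   ,  0.   ,  1.   ]])}
battery_box 0.78 [0.646 0.606] 2855 [ 0.54  -0.146  0.075] [[0.489, -0.207, 0.006], [0.63, -0.084, 0.077]]
chi
[... 982 characters left out ...]
battery 0.72 [0.417 0.643] 1106 [0.411 0.022 0.017] [[0.332, 0.003, 0.001], [0.541, 0.044, 0.028]]
battery 0.63 [0.441 0.354] 1151 [0.585 0.276 0.031] [[0.543, 0.259, 0.006], [0.639, 0.318, 0.061]]
glue_bottle 0.57 [0.481 0.442] 753 [0.551 0.111 0.091] [[0.533, 0.1, 0.023], [0.572, 0.128, 0.14]]
jar_blue 0.69 [0.557 0.428] 690 [0.633 0.102 0.072] [[0.61, 0.082, 0.002], [0.665, 0.133, 0.077]]
jar_blue 0.41 [0.633 0.694] 3807 [ 0.558 -0.153  0.074] [[0.489, -0.212, 0.018], [0.633, -0.09, 0.077]]
tape_measure 0.91 [0.601 0.506] 683 [0.629 0.015 0.044] [[0.606, -0.005, 0.0], [0.689, 0.07, 0.06]]
tape_measure 0.6 [0.549 0.427] 723 [0.633 0.102 0.07 ] [[0.609, 0.081, 0.002], [0.665, 0.135, 0.077]]
```

View pics/scene0.png

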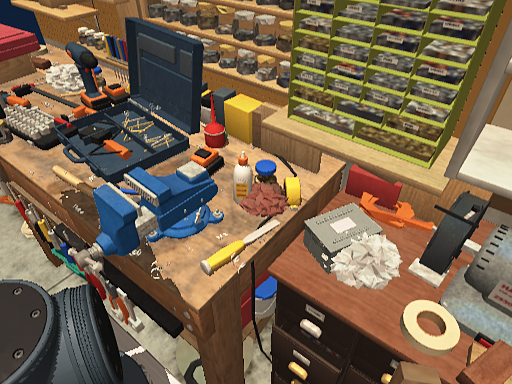

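View pics/side0.png

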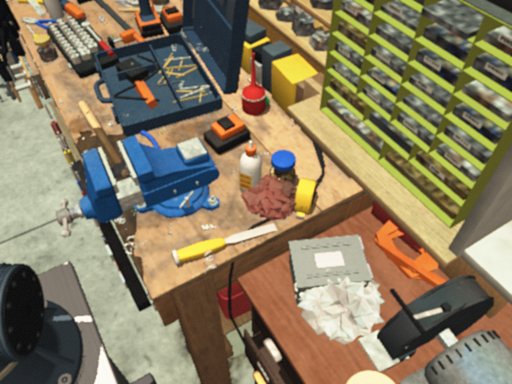

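Run:
```python
from h import *
for n in ['scene','side']:
    W=np.load(n+'.npy')
    w=W[np.load(f'm_{n}_battery_box.npy')]; w=w[np.isfinite(w[:,0])]
    top=w[(w[:,2]>.068)&(w[:,2]<.082)]
    print(n,'cover top',np.median(top[:,2]),cv2.minAreaRect(top[:,:2].astype(np.float32)*1000))
    b=(abs(W[...,0]-.59)<.09)&(abs(W[...,1]-.29)<.07)&(W[...,2]>.004); w=W[b]
    for lo,hi in [(.004,.024),(.024,.036),(.046,.055),(.056,.07)]:
        q=w[(w[:,2]>lo)&(w[:,2]<hi)]
        if len(q)>5: print('bat',lo,len(q),np.round(np.median(q[:,2]),4),cv2.minAreaRect(q[:,:2].astype(np.float32)*1000))
    w=W[np.load(f'm_{n}_chisel.npy')]; w=w[np.isfinite(w[:,0])]
    print('chisel',cv2.minAreaRect(w[:,:2].astype(np.float32)*1000),cv2.fitLine(w[:,:2].astype(np.float32),cv2.DIST_HUBER,0,.01,.01).ravel())
    for x in np.arange(.33,.56,.02):
        q=w[abs(w[:,0]-x)<.005]
        if len(q): print(round(x,2),np.round([q[:,1].min(),q[:,1].max(),q[:,2].min(),q[:,2].max()],3))
```

```text
scene cover top 0.07499295828284808 ((564.555419921875, -149.68092346191406), (99.8938980102539, 137.2476348876953), 64.84785461425781)
bat 0.004 87 0.0151 ((607.9429321289062, 263.9983825683594), (71.3047103881836, 5.288583755493164), 6.436604022979736)
bat 0.024 114 0.0298 ((606.1619873046875, 270.3330078125), (75.32728576660156, 16.372690200805664), 6.956780433654785)
bat 0.046 177 0.0519 ((597.132568359375, 296.3076477050781), (70.37715911865234, 50.72776794433594), 3.9730284214019775)
bat 0.056 105 0.0602 ((592.8782348632812, 296.23150634765625), (31.29380226135254, 40.00520324707031), 6.108651638031006)
chisel ((441.54754638671875, 31.563518524169922), (42.82688522338867, 223.81809997558594), 82.43663787841797) [ 0.99139905 -0.13087358  0.41241378  0.02514892]
0.33 [0.025 0.054 0.003 0.033]
0.35 [0.025 0.048 0.009 0.027]
0.37 [0.02  0.063 0.    0.025]
0.39 [0.018 0.045 0.007 0.025]
0.41 [0.016 0.038 0.007 0.023]
0.43 [0.016 0.036 0.01  0.021]
0.45 [0.013 0.03  0.008 0.014]
0.47 [0.01  0.03  0.008 0.013]
0.49 [0.006 0.024 0.005 0.011]
0.51 [0.004 0.022 0.003 0.01 ]
0.53 [0.001 0
[... 518 characters left out ...]
3159713745117), 5.512547492980957)
bat 0.056 143 0.0593 ((591.9989013671875, 296.29681396484375), (31.841087341308594, 40.8308219909668), 6.565286636352539)
chisel ((440.0478515625, 26.586483001708984), (45.78304672241211, 222.39630126953125), 79.65422821044922) [ 0.99257153 -0.12166256  0.42702994  0.02020953]
0.33 [ 0.024  0.052 -0.002  0.033]
0.35 [ 0.023  0.063 -0.001  0.025]
0.37 [ 0.019  0.062 -0.002  0.026]
0.39 [0.013 0.059 0.    0.025]
0.41 [0.014 0.039 0.003 0.023]
0.43 [0.014 0.032 0.004 0.021]
0.45 [0.012 0.028 0.006 0.014]
0.47 [0.008 0.029 0.005 0.012]
0.49 [0.005 0.031 0.    0.011]
0.51 [0.003 0.022 0.001 0.009]
0.53 [0.    0.018 0.001 0.007]
0.55 [ 0.     0.014 -0.001  0.004]
```

The scene view shows the box at about (340,232), crumpled paper beside it at (365,262) and the chisel at (240,245). The vise is left of the chisel. The battery is at about (207,157), with the bottle, jar and tape around (240–293,165–190) behind a red cloth. Next I'll find which wall has the notch and how high the nearby clutter stands.

Run:
```python
from h import *
a=cv2.imread('pics/scene0.png')[180:310,270:420]; b=cv2.imread('pics/side0.png')[215:345,240:390]
cv2.imwrite('pics/crop1.png',cv2.resize(np.hstack([a,b]),None,fx=2.6,fy=2.6,interpolation=cv2.INTER_CUBIC))
H={}
for n in ['scene','side']:
    W=np.load(n+'.npy').reshape(-1,3); W=W[np.isfinite(W[:,0])]
    for p in W:
        k=(int(p[0]//.04),int(p[1]//.04)); H.setdefault(k,[]).append(p[2])
print('cols x(cm) ',[4*i for i in range(5,19)])
for j in range(13,-8,-1):
    print(4*j,[int(np.percentile(H[(i,j)],98)*1000) if (i,j) in H else None for i in range(5,19)])
```

```text
cols x(cm)  [20, 24, 28, 32, 36, 40, 44, 48, 52, 56, 60, 64, 68, 72]
52 [281, 328, 29, 30, 47, 50, 43, 41, 37, 18, 14, 52, 306, 309]
48 [337, 315, 27, 29, 43, 11, 40, 41, 37, 21, 21, 52, 309, 308]
44 [374, 384, 25, 28, 43, 8, 8, 9, 38, 15, 15, 51, 309, 307]
40 [314, 10, 20, 26, 42, 42, 42, 43, 43, 43, 43, 209, 310, 307]
36 [-137, 2, 18, 25, 14, 13, 3, 2, 2, 2, 2, 214, 295, 304]
32 [-111, 18, 26, 27, 19, 12, 10, 2, 29, 38, 52, 2, 73, 67]
28 [-103, -60, 25, 25, 18, -846, None, None, 31, 61, 62, 17, 2, 2]
24 [-102, 161, 161, 162, 161, -838, None, None, 30, 59, 53, 24, 2, 2]
20 [99, 161, 161, 162, 161, 127, 129, 128, 2, 2, 3, 2, 2, 2]
16 [104, 161, 160, 161, 140, 127, 129, 127, 2, 2, 2, 5, 2, 2]
12 [-102, 161, 159, 161, 136, 111, 105, 94, 139, 150, 76, 178, 178, 178]
8 [-102, 15, 3, 6, 55, 7, 20, 2, 131, 134, 76, 178, 409, 436]
4 [-102, 2, 2, 30, 23, 8, 2, 8, 46, 50, 56, 178, 450, 440]
0 [None, 2, 2, 30, 24, 22, 13, 10, 40, 45, 57, 178, 418, 444]
-4 [None, 1, 1, 0, 18, 1, 2, 2, 2, 2, 32, 178, 453, 437]
-8 [None, None, None, None, None, 2, 2, 3, 73, 1, 3, 178, 470, 470]
-12 [None, None, None, None, None, 2, 3, 75, 77, 77, 75, 178, 476, 475]
-16 [None, None, None, None, -275, 2, 3, 76, 77, 77, 77, 178, 504, 504]
-20 [None, None, None, None, -274, 2, 40, 75, 78, 78, 76, 178, 504, 505]
-24 [None, None, None, None, None, 2, 3, 73, 80, 76, 75, 178, 485, 475]
-28 [None, None, None, None, None, 2, 2, 52, 68, 64, 44, 178, 459, 469]
```

View pics/crop1.png

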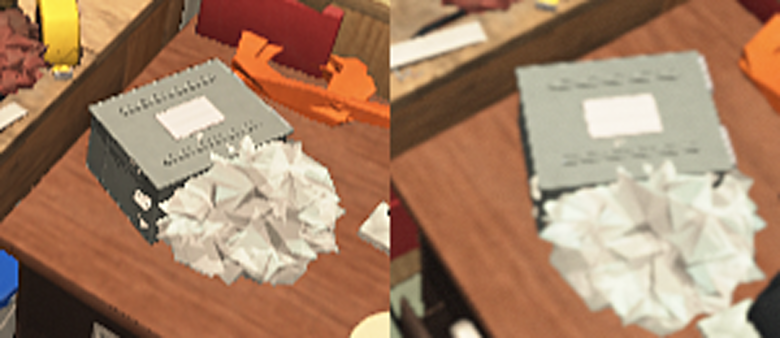

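Run:
```python
from h import *
W1=np.load('scene.npy');W2=np.load('side.npy')
a=np.radians(-8);d=np.array([np.cos(a),np.sin(a)]);n=np.array([-d[1],d[0]])
for nm,W in [('scene',W1),('side',W2)]:
    w=W[np.load(f'm_{nm}_chisel.npy')]; w=w[np.isfinite(w[:,0])&(w[:,2]>.0)&(w[:,2]<.03)]
    s=w[:,:2]@d;t=w[:,:2]@n
    w=w[(abs(t-np.median(t))<.02)];s=w[:,:2]@d;t=w[:,:2]@n
    print(nm,np.round(np.percentile(s,[0,1,99,100]),4),[ (round(x,2),np.round(np.percentile(t[abs(s-x)<.008],[3,97]),4).tolist()) for x in (.35,.37,.4,.42,.46,.5,.53)])
c=np.array([.5647,-.1503]);b=np.radians(-25.4);bx=np.array([np.cos(b),np.sin(b)]);by=np.array([-bx[1],bx[0]])
for nm,W in [('scene',W1),('side',W2)]:
    X=(W[...,:2]-c)@bx*1000;Y=(W[...,:2]-c)@by*1000;Z=W[...,2]*1000
    m=(X<-45)&(X>-75)&(abs(Y)<50)&(Z<69)&(Z>35)
    g={}
    for x,y,z in zip(X[m],Y[m],Z[m]): g.setdefault((int(z//4),int(y//6)),[]).append(x)
    print(nm,'cols y',[6*j for j in range(-8,9)])
    for i in range(17,8,-1): print(4*i,[int(np.mean(g[(i,j)])) if (i,j) in g else '.' for j in range(-8,9)])
    m=(X<60)&(X>-55)&(abs(Y)<40)&(Z<66)&(Z>4); print('inside pts',m.sum(), np.round(np.c_[X[m],Y[m],Z[m]][:8]).tolist())
print({k:np.round(v,3).tolist() for k,v in camera_params('wrist').items()})
```

```text
scene [0.321  0.3218 0.5391 0.5443] [(0.35, [0.0735, 0.0958]), (0.37, [0.0719, 0.0967]), (0.4, [0.0725, 0.0944]), (0.42, [0.074, 0.0916]), (0.46, [0.0751, 0.0943]), (0.5, [0.0753, 0.0925]), (0.53, [0.0753, 0.0922])]
side [0.3207 0.322  0.5385 0.5431] [(0.35, [0.0721, 0.0941]), (0.37, [0.0702, 0.0949]), (0.4, [0.0711, 0.095]), (0.42, [0.0729, 0.0912]), (0.46, [0.0742, 0.0926]), (0.5, [0.0738, 0.0919]), (0.53, [0.0743, 0.0913])]
scene cols y [-48, -42, -36, -30, -24, -18, -12, -6, 0, 6, 12, 18, 24, 30, 36, 42, 48]
68 [-48, '.', '.', '.', '.', '.', '.', '.', '.', '.', '.', '.', '.', '.', '.', '.', '.']
64 [-56, '.', -64, -64, '.', '.', '.', '.', '.', '.', '.', '.', '.', -63, -64, '.', '.']
60 [-56, -63, -64, -64, -63, '.', '.', '.', '.', '.', '.', '.', -64, '.', -63, -64, '.']
56 [-57, -63, -63, -63, -63, '.', -61, -64, -63, -62, -60, -64, -62, -63, -64, -65, '.']
52 [-59, -63, -63, -63, -62, -63, -62, -61, -63, -63, -62, -63, -63, -64, -64, -64, '.']
48 [-59, -63, -64, -64, -64, -63, -64, -63, -63, -64, -63, -63, -64, -64, -64, -64, '.']
44 [-62, -64, -65, -64, -63, -64, -64, -63, -63,
[... 720 characters left out ...]
 '.', '.', '.', '.', '.', '.', '.', '.', '.', '.', '.']
52 [-59, -64, '.', '.', '.', '.', '.', '.', '.', '.', '.', '.', '.', '.', '.', '.', '.']
48 [-63, '.', '.', '.', '.', '.', '.', '.', '.', '.', '.', '.', '.', '.', '.', '.', '.']
44 [-63, -65, -65, '.', '.', '.', '.', '.', '.', '.', '.', '.', '.', '.', '.', '.', '.']
40 [-62, -66, -66, -64, -64, -64, '.', -64, '.', -64, '.', -64, '.', -64, '.', -64, '.']
36 [-63, -64, '.', -65, -65, -64, '.', -64, '.', -64, '.', -64, '.', -64, '.', -64, '.']
inside pts 0 []
{'fx': 297.319, 'fy': 297.319, 'cx': 252.533, 'cy': 186.401, 'hand_eye': [[-0.001, 0.966, 0.257, 0.066], [1.0, 0.001, 0.001, 0.0], [0.0, 0.257, -0.966, -0.144], [0.0, 0.0, 0.0, 1.0]]}
```

```bash
cat > plan.py <<'E'
from h import *
import sys, json
# waypoints: x,y,z(mm),[roll,pitch,yaw],n rows  -> rows in tool axes from the current pose; shift taken before turn
def plan(wps,jaw,start=None):
    if start is None:
        s=observe(); p=np.array(s['ee_pos'])*1000; r=R.from_euler('xyz',s['tool_rot'],degrees=True)
    else: p=np.array(start[0],float); r=R.from_euler('xyz',start[1],degrees=True)
    rows=[]
    for pos,e,n in wps:
        q=R.from_euler('xyz',e,degrees=True); dv=(r.inv()*q).as_rotvec(degrees=True); p0,r0=p.copy(),r
        for i in range(1,n+1):
            pt=p0+(np.array(pos)-p0)*i/n; rt=r0*R.from_rotvec(dv*i/n,degrees=True)
            t=np.round(r.inv().apply(pt-p),1); w=np.round((r.inv()*rt).as_rotvec(degrees=True),2)
            p=p+r.apply(t); r=r*R.from_rotvec(w,degrees=True)
            rows.append([(w+0).tolist(),(t+0).tolist(),jaw])
    for i in range(0,len(rows),8): print(json.dumps(rows[i:i+8]).replace(' ',''))
    print('end',np.round(p,1),np.round(r.as_euler('xyz',degrees=True),1))
def st():
    s=observe(); print(round(s['time_s'],2),'pos',np.round(s['ee_pos']*1000,1),'rot',np.round(s['tool_rot'],1),'F',np.round(s['wrist_force'],1),'T',np.round(s['torque'],2),'gap',round(s['finger_gap']*1000,1),'ff',round(s['finger_force'],1),'j',np.round(s['joints']))
E
python3 -c "
from plan import *
plan([([300,255,231],[180,0,74],12),([388,30,130],[180,0,-8],12)],85)"
```

```text
[[[0.0,0.0,6.82],[-14.1,-14.1,0.0],85],[[0.0,0.0,6.82],[-15.7,-12.4,0.1],85],[[0.0,0.0,6.82],[-17.0,-10.4,0.0],85],[[0.0,0.0,6.82],[-18.2,-8.3,0.0],85],[[0.0,0.0,6.82],[-19.0,-6.0,0.0],85],[[0.0,0.0,6.82],[-19.6,-3.8,0.1],85],[[0.0,0.0,6.82],[-19.9,-1.5,0.0],85],[[0.0,0.0,6.82],[-20.0,1.0,0.0],85]]
[[[0.0,0.0,6.82],[-19.7,3.3,0.0],85],[[0.0,0.0,6.82],[-19.1,5.6,0.1],85],[[0.0,0.0,6.82],[-18.4,7.9,0.0],85],[[0.0,0.0,6.81],[-17.3,9.9,0.0],85],[[0.0,0.0,6.83],[-16.0,12.2,8.4],85],[[0.0,0.0,6.84],[-14.4,14.1,8.4],85],[[0.0,0.0,6.83],[-12.7,15.6,8.5],85],[[0.0,0.0,6.83],[-10.7,17.1,8.4],85]]
[[[0.0,0.0,6.84],[-8.6,18.2,8.4],85],[[0.0,0.0,6.83],[-6.4,19.1,8.4],85],[[0.0,0.0,6.84],[-4.0,19.7,8.4],85],[[0.0,0.0,6.83],[-1.7,20.0,8.4],85],[[0.0,0.0,6.83],[0.7,20.2,8.5],85],[[0.0,0.0,6.84],[3.1,19.9,8.4],85],[[0.0,0.0,6.83],[5.4,19.3,8.4],85],[[0.0,0.0,6.83],[7.8,18.6,8.4],85]]
end [388.  30. 130.] [180.   0.  -8.]
```

Call:
{"op": "apply_moves", "data": {
  "plan": [
    [[0,0,6.82],[-14.1,-14.1,0],85],
    [[0,0,6.82],[-15.7,-12.4,0],85],
    [[0,0,6.82],[-17.0,-10.4,0],85],
    [[0,0,6.82],[-18.2,-8.3,0],85],
    [[0,0,6.82],[-19,-6,0],85],
    [[0,0,6.82],[-19.6,-3.8,0],85],
    [[0,0,6.82],[-19.9,-1.5,0],85],
    [[0,0,6.82],[-20,1,0],85]
  ]
}}

```text
time_s: 1.37
ee_pos: [0.2719, 0.3287, 0.2314]
tool_rot: [180.0, -0.0, 100.9]
wrist_force: [0.3, 0.5, -0.1]
finger_gap: 0.0854
finger_force: 0.0
```

Call:
{"op": "apply_moves", "data": {
  "plan": [
    [[0,0,6.82],[-19.7,3.3,0],85],
    [[0,0,6.82],[-19.1,5.6,0],85],
    [[0,0,6.82],[-18.4,7.9,0],85],
    [[0,0,6.82],[-17.3,9.9,0],85],
    [[0,0,6.83],[-16,12.2,0],85],
    [[0,0,6.83],[-14.4,14.1,0],85],
    [[0,0,6.83],[-12.7,15.6,0],85],
    [[0,0,6.83],[-10.7,17.1,0],85]
  ]
}}

```text
time_s: 2.03
ee_pos: [0.3296, 0.179, 0.2315]
tool_rot: [180.0, -0.0, 46.3]
wrist_force: [0.6, -1.1, 0.1]
finger_gap: 0.0851
finger_force: 0.0
```

Call:
{"op": "apply_moves", "data": {
  "plan": [
    [[0,0,6.83],[-8.6,18.2,0],85],
    [[0,0,6.83],[-6.4,19.1,0],85],
    [[0,0,6.83],[-4,19.7,0],85],
    [[0,0,6.83],[-1.7,20,0],85],
    [[0,0,6.83],[0.7,20.2,0],85],
    [[0,0,6.83],[3.1,19.9,0],85],
    [[0,0,6.83],[5.4,19.3,0],85],
    [[0,0,6.83],[7.8,18.6,0],85]
  ]
}}

```text
time_s: 2.7
ee_pos: [0.3909, -0.0218, 0.2307]
tool_rot: [-177.6, 0.3, -5.0]
wrist_force: [0.7, 0.4, -0.4]
finger_gap: 0.085
finger_force: 0.0
```

```bash
python3 -c "
from plan import *
st()
s=observe();img,d=grab_frame('wrist');cv2.imwrite('pics/w1.png',img[...,::-1])
p=camera_params('wrist');r=R.from_euler('xyz',s['tool_rot'],degrees=True)
for q in cut_out('chisel','wrist')[:1]:
    v,u=np.nonzero(q['mask']&(d>0)); x=(u-p['cx'])/p['fx'];y=(v-p['cy'])/p['fy'];rr=np.hypot(x,y)+1e-9
    k=np.tan(rr)/rr;z=d[v,u];P=np.c_[x*k*z,-y*k*z,-z]
    M=np.array(p['hand_eye']);T=P@M[:3,:3].T+M[:3,3];w=r.apply(T)+s['ee_pos']
    print(q['score'],len(w))
    for z0,z1 in [(-.005,.03)]:
        g=w[(w[:,2]>z0)&(w[:,2]<z1)];print(cv2.minAreaRect(g[:,:2].astype(np.float32)*1000),cv2.fitLine(g[:,:2].astype(np.float32),cv2.DIST_HUBER,0,.01,.01).ravel(),np.percentile(g[:,2],[2,50,98]))
        for x in np.arange(.33,.55,.02):
            h=g[abs(g[:,0]-x)<.006]
            if len(h): print(round(x,2),np.round(np.percentile(h[:,1],[3,97]),4))
plan([([388,30,3],[180,0,-8],10)],85)"
```

```text
2.7 pos [390.9 -21.8 230.7] rot [-177.6    0.3   -5. ] F [ 0.7  0.4 -0.4] T [-0.07 -0.08 -0.05] gap 85.0 ff 0.0 j [ -5.   1. -16.  73.   2. 180.]
0.78 3163
((440.63275146484375, 25.80896759033203), (31.896015167236328, 222.21725463867188), 80.97063446044922) [ 0.9895907  -0.14391066  0.4328839   0.02584128] [0.00169262 0.01826549 0.02629436]
0.33 [0.027  0.0543]
0.35 [0.0276 0.0499]
0.37 [0.023  0.0486]
0.39 [0.0199 0.0451]
0.41 [0.0182 0.0408]
0.43 [0.0181 0.0374]
0.45 [0.0145 0.0318]
0.47 [0.0114 0.0306]
0.49 [0.0088 0.0264]
0.51 [0.0064 0.0248]
0.53 [0.0016 0.0209]
0.55 [0.0003 0.0189]
[[[-0.23,0.03,0.26],[-0.7,-4.5,22.9],85],[[-0.23,0.04,0.26],[-0.8,-4.6,23.0],85],[[-0.23,0.03,0.26],[-0.8,-4.7,22.9],85],[[-0.23,0.04,0.26],[-0.8,-4.8,22.9],85],[[-0.23,0.03,0.26],[-0.9,-4.9,22.8],85],[[-0.23,0.04,0.25],[-0.9,-5.0,22.9],85],[[-0.23,0.03,0.26],[-0.9,-5.0,22.8],85],[[-0.23,0.04,0.26],[-1.0,-5.2,22.8],85]]
[[[-0.23,0.03,0.26],[-1.0,-5.2,22.8],85],[[-0.23,0.04,0.26],[-1.1,-5.3,22.8],85]]
end [388.  30.   3.] [180.  -0.  -8.]
```

View pics/w1.png

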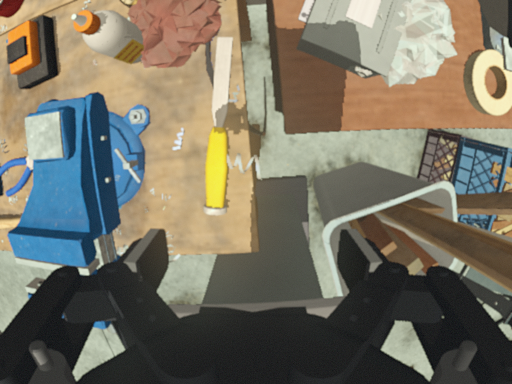

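The gripper is now near (391,-22,231), with the chisel at about (217,130) in the wrist view. Joint 6 hit its limit because yaw = j1 − j6 + 180. I'll use the other half-turn, yaw 172, instead.

```bash
python3 -c "
from plan import *
plan([([390,0,231],[180,0,90],13),([388,31,110],[180,0,172],13)],85)"
```

```text
[[[-0.15,-0.13,-7.34],[-0.3,-1.9,0.0],85],[[-0.16,-0.13,-7.34],[0.0,-1.9,0.1],85],[[-0.15,-0.13,-7.33],[0.2,-1.9,0.0],85],[[-0.15,-0.13,-7.34],[0.5,-1.9,0.0],85],[[-0.16,-0.13,-7.34],[0.7,-1.8,0.0],85],[[-0.15,-0.13,-7.34],[0.9,-1.7,0.0],85],[[-0.15,-0.13,-7.34],[1.1,-1.6,0.0],85],[[-0.15,-0.13,-7.33],[1.3,-1.4,0.0],85]]
[[[-0.16,-0.13,-7.34],[1.5,-1.2,0.0],85],[[-0.15,-0.13,-7.34],[1.6,-1.0,0.0],85],[[-0.15,-0.13,-7.34],[1.8,-0.9,-0.1],85],[[-0.15,-0.14,-7.34],[1.8,-0.5,0.0],85],[[-0.16,-0.13,-7.33],[1.9,-0.4,0.0],85],[[0.0,0.0,-6.31],[2.4,-0.2,9.3],85],[[0.0,0.0,-6.31],[2.4,0.2,9.3],85],[[0.0,0.0,-6.3],[2.3,0.3,9.3],85]]
[[[0.0,0.0,-6.31],[2.3,0.7,9.3],85],[[0.0,0.0,-6.31],[2.3,0.8,9.3],85],[[0.0,0.0,-6.31],[2.1,1.2,9.3],85],[[0.0,0.0,-6.31],[2.0,1.3,9.3],85],[[0.0,0.0,-6.3],[1.8,1.5,9.3],85],[[0.0,0.0,-6.31],[1.6,1.8,9.3],85],[[0.0,0.0,-6.31],[1.4,1.9,9.3],85],[[0.0,0.0,-6.31],[1.3,2.1,9.4],85]]
[[[0.0,0.0,-6.31],[1.0,2.1,9.3],85],[[0.0,0.0,-6.3],[0.7,2.3,9.3],85]]
end [388.  31. 110.] [-180.    0.  172.]
```

Call:
{"op": "apply_moves", "data": {
  "plan": [
    [[0,0,-7.1],[0,0,0],85],
    [[0,0,-7.1],[0,0,0],85],
    [[0,0,-7.1],[0,0,0],85],
    [[0,0,-7.1],[0,0,0],85],
    [[0,0,-7.1],[0,0,0],85],
    [[0,0,-7.1],[0,0,0],85],
    [[0,0,-7.1],[0,0,0],85],
    [[0,0,-7.1],[0,0,0],85]
  ]
}}

```text
time_s: 3.47
ee_pos: [0.3904, -0.0199, 0.2305]
tool_rot: [-178.5, -1.8, 52.4]
wrist_force: [-0.8, -1.1, -0.8]
finger_gap: 0.0851
finger_force: 0.0
```

Call:
{"op": "apply_moves", "data": {
  "plan": [
    [[0,0,-7.1],[0,0,0],85],
    [[0,0,-7.1],[0,0,0],85],
    [[0,0,-7.1],[0,0,0],85],
    [[0,0,-7.1],[0,0,0],85],
    [[0,0,-7.1],[0,0,0],85],
    [[0,0,-7.1],[0,0,0],85],
    [[0,0,-7.1],[0,0,0],85],
    [[0,0,-7.1],[0,0,0],85]
  ]
}}

```text
time_s: 4.13
ee_pos: [0.3904, -0.0198, 0.2305]
tool_rot: [179.3, -2.3, 109.3]
wrist_force: [-0.1, -0.0, -0.5]
finger_gap: 0.085
finger_force: 0.0
```

```bash
python3 -c "
from plan import *
st()
plan([([388,31,40],[180,0,172],9),([388,31,3],[180,0,172],3)],85)"
```

```text
4.13 pos [390.4 -19.8 230.5] rot [179.3  -2.3 109.3] F [-0.1 -0.  -0.5] T [-0.11 -0.04  0.05] gap 85.0 ff 0.0 j [ -5.   1. -16.  73.   2.  66.]
[[[0.21,-0.19,-6.97],[4.6,1.4,21.4],85],[[0.2,-0.18,-6.97],[4.4,1.9,21.4],85],[[0.21,-0.19,-6.98],[4.2,2.6,21.3],85],[[0.2,-0.19,-6.97],[4.0,3.2,21.3],85],[[0.21,-0.19,-6.97],[3.6,3.7,21.3],85],[[0.2,-0.18,-6.97],[3.2,4.2,21.3],85],[[0.21,-0.19,-6.97],[2.7,4.6,21.2],85],[[0.2,-0.19,-6.97],[2.2,5.0,21.3],85]]
[[[0.21,-0.18,-6.98],[1.7,5.4,21.1],85],[[0.0,0.0,0.0],[0.0,0.0,12.3],85],[[0.0,0.0,0.0],[0.0,0.0,12.4],85],[[0.0,0.0,0.0],[0.0,0.0,12.3],85]]
end [388.   31.1   3. ] [-180.   -0.  172.]
```

Call:
{"op": "apply_moves", "data": {
  "plan": [
    [[0.2,-0.19,-6.97],[4.6,1.4,21.4],85],
    [[0.2,-0.19,-6.97],[4.4,1.9,21.4],85],
    [[0.2,-0.19,-6.97],[4.2,2.6,21.3],85],
    [[0.2,-0.19,-6.97],[4,3.2,21.3],85],
    [[0.2,-0.19,-6.97],[3.6,3.7,21.3],85],
    [[0.2,-0.19,-6.97],[3.2,4.2,21.3],85],
    [[0.2,-0.19,-6.97],[2.7,4.6,21.2],85],
    [[0.2,-0.19,-6.97],[2.2,5,21.3],85]
  ]
}}

```text
time_s: 4.8
ee_pos: [0.3886, 0.0256, 0.0603]
tool_rot: [179.8, -0.1, 165.0]
wrist_force: [0.7, 0.7, -0.4]
finger_gap: 0.085
finger_force: 0.0
```

Call:
{"op": "apply_moves", "data": {
  "plan": [
    [[0.2,-0.19,-6.97],[1.7,5.4,21.1],85],
    [[0,0,0],[0,0,12],85],
    [[0,0,0],[0,0,12],85],
    [[0,0,0],[0,0,12],85],
    [[0,0,0],[0,0,0],85]
  ]
}}

```text
time_s: 5.22
ee_pos: [0.3871, 0.031, 0.0025]
tool_rot: [-180.0, -0.1, 171.6]
wrist_force: [-0.5, -0.4, -0.1]
finger_gap: 0.0851
finger_force: 0.0
```

```bash
python3 -c "
from plan import *
st()"
```

```text
5.22 pos [387.1  31.    2.5] rot [-1.800e+02 -1.000e-01  1.716e+02] F [-0.5 -0.4 -0.1] T [-0.03  0.07 -0.02] gap 85.1 ff 0.0 j [  5.  13. -40.  37.   0.  13.]
```

Call:
{"op": "apply_moves", "data": {
  "plan": [
    [[0,0,0],[0,0,0],20],
    [[0,0,0],[0,0,0],20],
    [[0,0,0],[0,0,0],20],
    [[0,0,0],[0,0,0],20],
    [[0,0,0],[0,0,0],20],
    [[0,0,0],[0,0,0],20],
    [[0,0,0],[0,0,0],20],
    [[0,0,0],[0,0,0],20]
  ],
  "squeeze": 100
}}

```text
time_s: 5.88
ee_pos: [0.3889, 0.0301, 0.0048]
tool_rot: [-180.0, 0.1, 171.6]
wrist_force: [-3.1, -3.1, 12.4]
finger_gap: 0.0249
finger_force: 97.6
```

Call:
{"op": "apply_moves", "data": {
  "plan": [
    [[0,0,0],[0,0,-4],20],
    [[0,0,0],[0,0,-8],20],
    [[0,0,0],[0,0,-20],20],
    [[0,0,0],[0,0,-20],20],
    [[0,0,0],[0,0,-20],20],
    [[0,0,0],[0,0,-8],20],
    [[0,0,0],[0,0,0],20]
  ]
}}

```text
time_s: 6.47
ee_pos: [0.3898, 0.0306, 0.0858]
tool_rot: [179.9, 0.2, 171.6]
wrist_force: [0.2, -0.5, -1.6]
finger_gap: 0.0247
finger_force: 98.8
```

```bash
cat > chis.py <<'E'
from plan import *
def chisel(cam='side',zr=30):
    s=observe(); img,d,W=cloud(cam)
    r=R.from_euler('xyz',s['tool_rot'],degrees=True)
    q=cut_out('chisel',cam)
    if not q: print('no chisel'); return
    m=q[0]['mask']; m=cv2.erode(m.astype(np.uint8),np.ones((2,2)))>0
    w=W[m&np.isfinite(W[...,0])]
    T=r.inv().apply(w-s['ee_pos'])*1000
    T=T[(T[:,0]<10)&(abs(T[:,1])<40)]
    print(cam,q[0]['score'],len(T),'min x(tip)',np.round(np.percentile(T[:,0],[0,1]),1))
    for x in range(-175,0,15):
        h=T[abs(T[:,0]-x)<7]
        if len(h)>3: print(x,'y',np.round(np.percentile(h[:,1],[5,50,95]),1),'z',np.round(np.percentile(h[:,2],[5,50,95]),1))
    return img
E
python3 -c "
from chis import *
st(); i=chisel('side'); j=chisel('scene')
cv2.imwrite('pics/s2.png',i[...,::-1])"
```

```text
6.47 pos [389.8  30.6  85.8] rot [179.9   0.2 171.6] F [ 0.2 -0.5 -1.6] T [ 0.02 -0.03 -0.04] gap 24.7 ff 98.8 j [  4.   7. -33.  50.   0.  13.]
side 0.74 547 min x(tip) [-170.7 -162.1]
-160 y [-9.9 -1.2  7. ] z [1.6 4.2 6.3]
-145 y [-10.1  -3.6   5.3] z [-0.6  1.2  3.3]
-130 y [-11.4  -4.5   4.2] z [-2.8 -0.3  2.4]
-115 y [-10.3  -3.5   3.1] z [-3.3 -1.3  1.1]
-100 y [-11.1  -5.    3.5] z [-5.3 -2.7  0.4]
-85 y [-10.9  -5.1   3.4] z [-5.5 -4.3 -0.7]
-70 y [-11.4  -4.8   3.8] z [-7.1 -5.1 -2.8]
-55 y [-8.9 -5.2  1.3] z [-9.1 -6.4 -2.2]
-40 y [-13.1  -7.7   3.2] z [-15.3 -11.9  -1.3]
-25 y [-14.1 -11.5   3. ] z [-15.3 -12.1  -1. ]
scene 0.77 207 min x(tip) [-159.4 -158.3]
-160 y [-8.7 -3.5  2.3] z [1.7 2.4 3.1]
-145 y [-8.  -2.7  2.4] z [-1.4 -0.3  1.9]
-130 y [-9.  -3.5  3.3] z [-2.3 -1.1  0.3]
-115 y [-9.8 -4.6  3.2] z [-4.3 -2.7  0.7]
-100 y [-10.   -3.    3.6] z [-5.5 -3.5 -1.4]
-85 y [-9.6 -4.7  4.3] z [-6.5 -4.6 -0.8]
-70 y [-9.9 -8.1 -2.4] z [-7.3 -6.2 -2.8]
```

```bash
cat > box.py <<'E'
from chis import *
c=np.array([564.7,-150.3]);b=np.radians(-25.4);bx=np.array([np.cos(b),np.sin(b)]);by=np.array([-bx[1],bx[0]])
TX,TY,TZ=-163,-2,4.5   # blade edge bottom in tool frame, mm
def tcp(tipx,tipz,tipy=0,roll=180): # level chisel; tip position in box frame
    p=c+(tipx+TX)*bx+(tipy-TY)*by; return [p[0],p[1],tipz+TZ]
E
python3 -c "
from box import *
e=[180,0,154.6]
print(tcp(-90,110))
plan([(tcp(-90,110),e,5),(tcp(-90,60),e,3),(tcp(-90,60),e,1)],20)"
```

```text
[np.float64(337.0140411723912), np.float64(-39.97274066327751), 114.5]
[[[0.0,-0.01,3.39],[8.0,-15.4,-6.3],20],[[-0.01,-0.02,3.39],[7.0,-15.9,-6.3],20],[[0.0,-0.01,3.39],[6.1,-16.2,-6.3],20],[[0.0,-0.02,3.39],[5.1,-16.6,-6.3],20],[[-0.01,-0.01,3.39],[4.1,-16.8,-6.2],20],[[0.0,0.0,0.0],[0.0,0.0,16.7],20],[[0.0,0.0,0.0],[0.0,0.0,16.6],20],[[0.0,0.0,0.0],[0.0,0.0,16.7],20]]
[[[0.0,0.0,0.0],[0.0,0.0,0.0],20]]
end [337.  -39.9  64.5] [180.   -0.  154.6]
```

View pics/s2.png

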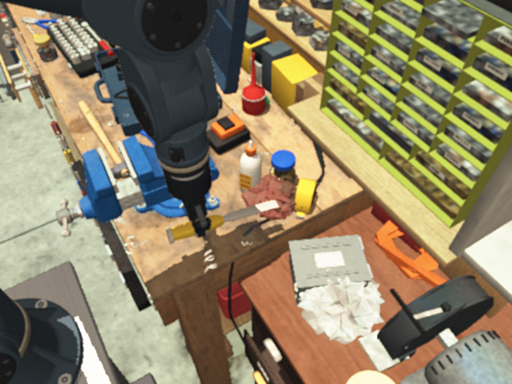

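The side view shows the chisel held level at about (225,218), with the blade tip at (278,205), clear of the cloth. I'll move it to the front of the notch.

Call:
{"op": "apply_moves", "data": {
  "plan": [
    [[0,0,3.39],[8,-15.4,-6.3],20],
    [[0,0,3.39],[7,-15.9,-6.3],20],
    [[0,0,3.39],[6.1,-16.2,-6.3],20],
    [[0,0,3.39],[5.1,-16.6,-6.3],20],
    [[0,0,3.39],[4.1,-16.8,-6.2],20],
    [[0,0,0],[0,0,16.7],20],
    [[0,0,0],[0,0,16.7],20],
    [[0,0,0],[0,0,16.7],20]
  ]
}}

```text
time_s: 7.33
ee_pos: [0.3373, -0.0402, 0.0641]
tool_rot: [180.0, -0.0, 154.5]
wrist_force: [0.4, 0.0, -0.9]
finger_gap: 0.0245
finger_force: 98.9
```

Call:
{"op": "apply_moves", "data": {
  "plan": [
    [[0,0,0],[0,0,0],20],
    [[0,0,0],[0,0,0],20],
    [[0,0,0],[0,0,0],20]
  ]
}}

```text
time_s: 7.58
ee_pos: [0.3377, -0.0398, 0.0654]
tool_rot: [180.0, -0.0, 154.6]
wrist_force: [-0.6, 0.0, -2.0]
finger_gap: 0.0248
finger_force: 98.9
```

```bash
python3 -c "
from box import *
st()
s=observe()
for cam in ['side','scene']:
    img,d,W=cloud(cam); q=cut_out('chisel',cam)
    w=W[q[0]['mask']&np.isfinite(W[...,0])]*1000
    X=(w[:,:2]-c)@bx;Y=(w[:,:2]-c)@by;Z=w[:,2]
    m=(abs(Y)<30)&(X<-60)&(X>-200)&(Z>40)
    X,Y,Z=X[m],Y[m],Z[m]
    print(cam,len(X),'tip',np.round(np.percentile(X,[98,100]),1))
    for x in range(-170,-80,12):
        h=abs(X-x)<6
        if h.sum()>2: print(x,np.round(np.percentile(Y[h],[5,95]),1),np.round(np.percentile(Z[h],[5,50,95]),1))
    if cam=='scene': cv2.imwrite('pics/s3.png',cv2.resize(img[150:330,190:430,::-1],None,fx=3,fy=3))
"
```

```text
7.58 pos [337.7 -39.8  65.4] rot [180.   -0.  154.6] F [-0.6  0.  -2. ] T [-0.04 -0.01 -0.01] gap 24.8 ff 98.9 j [ -7.   4. -40.  46.   0.  19.]
side 508 tip [-91.5 -88.8]
-170 [-7.8  7.4] [67.7 69.8 71.9]
-158 [-8.8  9.5] [66.6 68.6 70.8]
-146 [-8.4  8.9] [65.7 67.5 69.3]
-134 [-6.5  8. ] [64.2 66.6 68.2]
-122 [-7.4  9.6] [63.6 65.7 67.3]
-110 [-6.7  9. ] [63.2 64.6 66.6]
-98 [-5.5  9.1] [60.6 62.6 64.7]
-86 [-3.9  9.3] [58.5 60.7 62. ]Traceback (most recent call last):
  File "<string>", line 7, in <module>
    w=W[q[0]['mask']&np.isfinite(W[...,0])]*1000
        ~^^^
IndexError: list index out of range
```

Call:
{"op": "apply_moves", "data": {
  "plan": [
    [[0,0,0],[-12,0,0],20],
    [[0,0,0],[-10,0,0],20],
    [[0,0,0],[-8,0,0],20],
    [[0,0,0],[-8,0,0],20],
    [[0,0,0],[-7,0,0],20],
    [[0,0,0],[-5,0,0],20],
    [[0,0,0],[0,0,0],20]
  ]
}}

```text
time_s: 8.37
ee_pos: [0.3841, -0.0618, 0.0652]
tool_rot: [180.0, 0.0, 154.6]
wrist_force: [0.2, -0.4, -1.3]
finger_gap: 0.025
finger_force: 98.9
```

Call:
{"op": "apply_moves", "data": {
  "plan": [
    [[0,0,0],[0,0,-2],20],
    [[0,0,0],[0,0,-2],20],
    [[0,0,0],[0,0,-2],20],
    [[0,0,0],[0,0,-2],20],
    [[0,0,0],[0,0,0],20]
  ]
}}

```text
time_s: 8.78
ee_pos: [0.3828, -0.0612, 0.0737]
tool_rot: [180.0, 0.0, 154.6]
wrist_force: [-0.9, 0.2, -2.9]
finger_gap: 0.0246
finger_force: 98.8
```

```bash
cat > look.py <<'E'
from box import *
def cov(cam='scene',pic=None):
    img,d,W=cloud(cam); X=(W[...,:2]*1000-c)@bx;Y=(W[...,:2]*1000-c)@by;Z=W[...,2]*1000
    q=cut_out('battery_box',cam)
    m=(abs(Y)<48)&(X>-75)&(X<95)&(Z>50)&(Z<215)&np.isfinite(Z)
    if q: m&=q[0]['mask']
    for x in range(-70,95,14):
        h=m&(abs(X-x)<7)
        if h.sum()>3: print(x,h.sum(),'z',np.round(np.percentile(Z[h],[10,50,90]),0),end=' | ')
    print()
    if pic: cv2.imwrite(pic,img[...,::-1])
E
python3 -c "
from look import *
st(); cov('scene'); cov('side')"
```

```text
8.78 pos [382.8 -61.2  73.7] rot [180.    0.  154.6] F [-0.9  0.2 -2.9] T [ 0.04  0.18 -0.07] gap 24.6 ff 98.8 j [ -9.   7. -34.  49.   0.  16.]
-70 225 z [53. 75. 78.] | -56 286 z [59. 78. 79.] | -42 240 z [76. 78. 79.] | -28 237 z [76. 77. 79.] | -14 219 z [76. 77. 79.] | 0 218 z [75. 77. 78.] | 14 201 z [75. 77. 78.] | 28 196 z [75. 76. 78.] | 42 201 z [74. 75. 77.] | 56 200 z [74. 75. 76.] | 70 39 z [73. 74. 75.] | 
-70 152 z [74. 77. 78.] | -56 378 z [74. 77. 78.] | -42 368 z [75. 76. 78.] | -28 364 z [75. 76. 78.] | -14 347 z [75. 76. 78.] | 0 350 z [74. 76. 77.] | 14 334 z [74. 76. 77.] | 28 337 z [73. 75. 77.] | 42 346 z [73. 74. 76.] | 56 370 z [72. 74. 76.] | 70 88 z [71. 73. 74.] |
```

```bash
python3 -c "
from box import *
e=[180,0,154.6]; r=107
ths=np.linspace(0.08,1.28,16)
plan([(tcp(67-r*np.cos(t),69+r*np.sin(t)),e,1) for t in ths],20)"
```

```text
[[[0.02,0.03,0.01],[0.3,-0.4,-8.8],20],[[0.0,0.0,0.0],[-1.1,0.0,-8.5],20],[[0.0,0.0,0.0],[-1.7,0.0,-8.4],20],[[0.0,0.0,0.0],[-2.3,0.0,-8.2],20],[[0.0,0.0,0.0],[-3.0,0.0,-8.0],20],[[0.0,0.0,0.0],[-3.7,0.0,-7.7],20],[[0.0,0.0,0.0],[-4.2,0.0,-7.5],20],[[0.0,0.0,0.0],[-4.9,0.0,-7.0],20]]
[[[0.0,0.0,0.0],[-5.4,0.0,-6.7],20],[[0.0,0.0,0.0],[-5.8,0.0,-6.2],20],[[0.0,0.0,0.0],[-6.4,0.0,-5.7],20],[[0.0,0.0,0.0],[-6.8,0.0,-5.2],20],[[0.0,0.0,0.0],[-7.2,0.0,-4.6],20],[[0.0,0.0,0.0],[-7.6,0.0,-4.0],20],[[0.0,0.0,0.0],[-7.8,0.0,-3.5],20],[[0.0,0.0,0.0],[-8.1,0.0,-2.7],20]]
end [451.1 -94.1 176. ] [180.   -0.  154.6]
```

Call:
{"op": "apply_moves", "data": {
  "plan": [
    [[0,0,0],[0,0,-8.8],20],
    [[0,0,0],[-1.1,0,-8.5],20],
    [[0,0,0],[-1.7,0,-8.4],20],
    [[0,0,0],[-2.3,0,-8.2],20],
    [[0,0,0],[-3,0,-8],20],
    [[0,0,0],[-3.7,0,-7.7],20],
    [[0,0,0],[-4.2,0,-7.5],20],
    [[0,0,0],[-4.9,0,-7],20]
  ]
}}

```text
time_s: 9.65
ee_pos: [0.4023, -0.0705, 0.1382]
tool_rot: [180.0, 0.0, 154.6]
wrist_force: [-1.1, 0.7, -2.1]
finger_gap: 0.0245
finger_force: 98.9
```

Call:
{"op": "apply_moves", "data": {
  "plan": [
    [[0,0,0],[-5.4,0,-6.7],20],
    [[0,0,0],[-5.8,0,-6.2],20],
    [[0,0,0],[-6.4,0,-5.7],20],
    [[0,0,0],[-6.8,0,-5.2],20],
    [[0,0,0],[-7.2,0,-4.6],20],
    [[0,0,0],[-7.6,0,-4],20],
    [[0,0,0],[-7.8,0,-3.5],20],
    [[0,0,0],[-8.1,0,-2.7],20]
  ]
}}

```text
time_s: 10.32
ee_pos: [0.4524, -0.0943, 0.1762]
tool_rot: [180.0, 0.0, 154.6]
wrist_force: [-0.8, 0.4, -2.9]
finger_gap: 0.0249
finger_force: 98.9
```

```bash
python3 -c "
from look import *
st(); cov('scene','pics/s4.png'); cov('side')
e=[180,0,154.6]; r=107
ths=np.linspace(1.36,1.66,4)
plan([(tcp(67-r*np.cos(t),69+r*np.sin(t)),e,1) for t in ths],20)"
```

```text
10.32 pos [452.4 -94.3 176.2] rot [180.    0.  154.6] F [-0.8  0.4 -2.9] T [0.16 0.14 0.07] gap 24.9 ff 98.9 j [-12.   9. -15.  66.   0.  14.]
-70 147 z [52. 58. 69.] | -56 117 z [55. 66. 71.] | -42 63 z [55. 66. 71.] | -28 54 z [55. 68. 71.] | -14 40 z [51. 62. 70.] | 0 35 z [53. 62. 71.] | 14 38 z [ 54.  64. 102.] | 28 284 z [ 69. 192. 200.] | 42 512 z [134. 160. 179.] | 56 767 z [ 58.  92. 124.] | 70 116 z [72. 76. 82.] | 
-70 87 z [53. 61. 70.] | -56 144 z [54. 67. 71.] | -42 90 z [55. 66. 70.] | -28 82 z [54. 68. 70.] | -14 60 z [53. 65. 71.] | 0 58 z [53. 64. 70.] | 14 55 z [53. 63. 70.] | 28 161 z [ 59. 198. 201.] | 42 294 z [ 63. 165. 200.] | 56 481 z [ 56.  70. 117.] | 70 64 z [70. 73. 79.] | 
[[[0.01,0.0,-0.01],[-7.8,-0.3,-2.4],20],[[0.0,0.0,0.0],[-10.6,0.0,-1.7],20],[[0.0,0.0,0.0],[-10.7,0.0,-0.7],20],[[0.0,0.0,0.0],[-10.7,0.0,0.5],20]]
end [ 487.5 -111.4  180. ] [-180.    -0.   154.6]
```

View pics/s4.png

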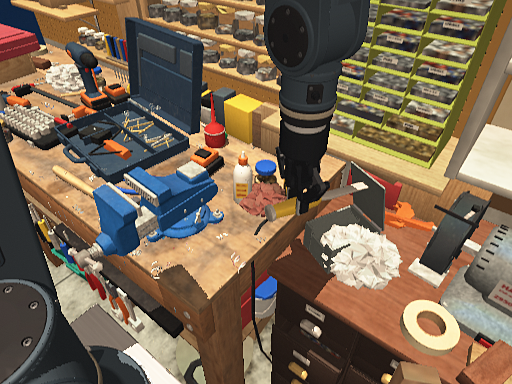

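The cover stands at roughly 75°, with the blade tip against it at about (365,187). I'll push it on past upright.

Call:
{"op": "apply_moves", "data": {
  "plan": [
    [[0,0,0],[-7.8,0,-2.4],20],
    [[0,0,0],[-9,0,-1.7],20],
    [[0,0,0],[-9,0,-0.7],20],
    [[0,0,0],[-8,0,0],20],
    [[0,0,0],[-5,0,0],20],
    [[0,0,0],[0,0,0],20],
    [[0,0,0],[0,0,0],20]
  ]
}}

```text
time_s: 11.1
ee_pos: [0.4868, -0.1108, 0.1805]
tool_rot: [180.0, -0.0, 154.6]
wrist_force: [-0.0, 0.1, -1.5]
finger_gap: 0.0247
finger_force: 98.9
```

```bash
cat > ang.py <<'E'
from look import *
def ang():
  for cam in ['scene','side']:
    img,d,W=cloud(cam); X=(W[...,:2]*1000-c)@bx;Y=(W[...,:2]*1000-c)@by;Z=W[...,2]*1000
    m=(abs(Y)<46)&(X>50)&(X<100)&(Z>90)&(Z<195)&np.isfinite(Z)
    q=cut_out('cover',cam); print('q',[round(a['score'],2) for a in q][:2])
    for mm,l in [(m,'geo')]+([(m&q[0]['mask'],'mask')] if q else []):
        if mm.sum()<20: continue
        A=np.c_[X[mm],Z[mm]].astype(np.float32)
        v=cv2.fitLine(A,cv2.DIST_HUBER,0,.01,.01).ravel(); v=v*np.sign(v[1]) if False else v
        s=np.sign(v[1]);th=np.arctan2(s*v[1],-s*v[0]); print(cam,l,mm.sum(),'theta',round(float(th),3),'pt',np.round(v[2:],1))
E
python3 -c "
from ang import *
st(); ang()"
```

```text
11.1 pos [ 486.8 -110.8  180.5] rot [180.   -0.  154.6] F [-0.   0.1 -1.5] T [ 0.05  0.05 -0.03] gap 24.7 ff 98.9 j [-13.  12. -10.  68.   0.  13.]
q [0.98]
scene geo 1562 theta 1.688 pt [ 74.7 144.2]
scene mask 1492 theta 1.69 pt [ 74.7 144. ]
q [0.87]
side geo 1436 theta 1.686 pt [ 76.1 158.9]
side mask 1266 theta 1.689 pt [ 74.7 145.7]
```

```bash
python3 -c "
from box import *
e=[180,0,154.6]; f=[180,0,171.8]
plan([([379,-59,180],e,4),([388,31,70],f,5),([388,31,30],f,2),([388,31,11],f,2),([388,31,5],f,2)],20)"
```

```text
[[[0.01,0.0,0.0],[29.8,0.1,0.2],20],[[0.0,0.01,0.0],[29.7,0.1,0.2],20],[[0.01,0.0,0.0],[29.8,0.2,0.2],20],[[0.0,0.0,0.0],[29.8,0.1,0.2],20],[[0.0,0.0,-3.44],[6.1,17.0,22.0],20],[[0.0,0.0,-3.44],[5.0,17.4,22.0],20],[[0.0,0.0,-3.44],[4.0,17.6,22.0],20],[[0.0,0.0,-3.44],[3.0,17.9,22.0],20]]
[[[0.0,0.0,-3.44],[1.9,18.0,22.0],20],[[0.0,0.0,0.0],[0.0,0.0,20.0],20],[[0.0,0.0,0.0],[0.0,-0.1,20.0],20],[[0.0,0.0,0.0],[0.0,0.0,9.5],20],[[0.0,0.0,0.0],[0.0,0.0,9.5],20],[[0.0,0.0,0.0],[0.0,0.0,3.0],20],[[0.0,0.0,0.0],[0.0,0.0,3.0],20]]
end [388.  31.   5.] [-180.     0.   171.8]
```

Call:
{"op": "apply_moves", "data": {
  "plan": [
    [[0,0,0],[20,0,0],20],
    [[0,0,0],[33,0,0],20],
    [[0,0,0],[33,0,0],20],
    [[0,0,0],[33,0,0],20],
    [[0,0,-3.44],[6.1,17,22],20],
    [[0,0,-3.44],[5,17.4,22],20],
    [[0,0,-3.44],[4,17.6,22],20],
    [[0,0,-3.44],[3,17.9,22],20]
  ]
}}

```text
time_s: 11.97
ee_pos: [0.3863, 0.0133, 0.0925]
tool_rot: [180.0, 0.1, 168.5]
wrist_force: [0.3, -0.7, -1.3]
finger_gap: 0.0246
finger_force: 98.9
```

Call:
{"op": "apply_moves", "data": {
  "plan": [
    [[0,0,-3.44],[1.9,18,22],20],
    [[0,0,0],[0,0,20],20],
    [[0,0,0],[0,0,20],20],
    [[0,0,0],[0,0,9.5],20],
    [[0,0,0],[0,0,8],20],
    [[0,0,0],[0,0,3],20],
    [[0,0,0],[0,0,1.5],20],
    [[0,0,0],[0,0,0],20]
  ]
}}

```text
time_s: 12.63
ee_pos: [0.3885, 0.0305, 0.009]
tool_rot: [180.0, 0.1, 171.8]
wrist_force: [0.1, 0.8, -1.5]
finger_gap: 0.0247
finger_force: 98.9
```

```bash
python3 -c "
from ang import *
st();ang()"
```

```text
12.63 pos [388.5  30.5   9. ] rot [1.800e+02 1.000e-01 1.718e+02] F [ 0.1  0.8 -1.5] T [ 0.02  0.01 -0.02] gap 24.7 ff 98.9 j [  4.  13. -39.  38.   0.  13.]
q [0.92]
scene geo 1646 theta 1.69 pt [ 74.9 144.8]
scene mask 1645 theta 1.69 pt [ 74.9 144.8]
q [0.86]
side geo 1464 theta 1.689 pt [ 74.6 145.1]
side mask 1442 theta 1.689 pt [ 74.6 145.4]
```

Call:
{"op": "apply_moves", "data": {
  "plan": [
    [[0,0,0],[0,0,1.5],20],
    [[0,0,0],[0,0,1.5],20],
    [[0,0,0],[0,0,1],20],
    [[0,0,0],[0,0,0],20]
  ]
}}

```text
time_s: 13.17
ee_pos: [0.3883, 0.0305, 0.005]
tool_rot: [180.0, 0.0, 171.8]
wrist_force: [-1.4, -0.6, 6.0]
finger_gap: 0.0247
finger_force: 100.0
```

Call:
{"op": "apply_moves", "data": {
  "plan": [
    [[0,0,0],[0,0,0.5],20],
    [[0,0,0],[0,0,0],20]
  ]
}}

```text
time_s: 13.33
ee_pos: [0.3883, 0.0305, 0.0048]
tool_rot: [180.0, 0.1, 171.8]
wrist_force: [-4.8, 0.1, 14.5]
finger_gap: 0.0247
finger_force: 101.0
```

Call:
{"op": "apply_moves", "data": {
  "plan": [
    [[0,0,0],[0,0,0],85],
    [[0,0,0],[0,0,0],85],
    [[0,0,0],[0,0,0],85],
    [[0,0,0],[0,0,0],85],
    [[0,0,0],[0,0,0],85],
    [[0,0,0],[0,0,0],85],
    [[0,0,0],[0,0,0],85],
    [[0,0,0],[0,0,0],85]
  ]
}}

```text
time_s: 14.0
ee_pos: [0.3881, 0.0305, 0.0042]
tool_rot: [180.0, 0.0, 171.8]
wrist_force: [0.2, 0.2, -0.2]
finger_gap: 0.0852
finger_force: 0.0
```

Call:
{"op": "apply_moves", "data": {
  "plan": [
    [[0,0,0],[0,0,-15],85],
    [[0,0,0],[0,0,-30],85],
    [[0,0,0],[0,0,-36],85],
    [[0,0,0],[0,0,-36],85],
    [[0,0,0],[0,0,-36],85],
    [[0,0,0],[0,0,-36],85],
    [[0,0,0],[0,0,-36],85]
  ]
}}

```text
time_s: 14.58
ee_pos: [0.3875, 0.0304, 0.2312]
tool_rot: [180.0, 0.0, 171.8]
wrist_force: [0.9, -0.2, -0.6]
finger_gap: 0.0848
finger_force: 0.0
```

```bash
python3 -c "
from look import *
st()
print(cut_out('chisel','wrist')[0]['score'] if False else '')
img,d,W=cloud('side')
q=cut_out('chisel','side'); w=W[q[0]['mask']&np.isfinite(W[...,0])]*1000; print('chisel',np.round(np.percentile(w,[2,50,98],axis=0)))
plan([([592,295,231],[180,0,-175],11)],85)"
```

```text
14.58 pos [387.5  30.4 231.2] rot [180.    0.  171.8] F [ 0.9 -0.2 -0.6] T [-0.05 -0.12  0.02] gap 84.8 ff 0.0 j [  4.   0. -17.  73.   0.  13.]

chisel [[331.   3.   1.]
 [407.  20.  17.]
 [541.  41.  29.]]
[[[0.01,0.05,-1.2],[-14.7,26.4,0.5],85],[[0.0,0.04,-1.2],[-15.2,26.1,0.4],85],[[0.01,0.05,-1.2],[-15.8,25.7,0.5],85],[[0.0,0.04,-1.2],[-16.4,25.5,0.4],85],[[0.01,0.05,-1.2],[-16.8,25.0,0.4],85],[[0.0,0.04,-1.2],[-17.4,24.7,0.4],85],[[0.01,0.05,-1.2],[-17.9,24.4,0.4],85],[[0.01,0.05,-1.2],[-18.4,24.0,0.4],85]]
[[[0.0,0.04,-1.2],[-18.9,23.5,0.3],85],[[0.01,0.05,-1.2],[-19.4,23.2,0.4],85],[[0.0,0.04,-1.2],[-19.8,22.8,0.3],85]]
end [592. 295. 231.] [ 180.    0. -175.]
```

Chisel lies flat where it was. On to the battery.

Call:
{"op": "apply_moves", "data": {
  "plan": [
    [[0,0,-1.2],[-14.7,26.4,0],85],
    [[0,0,-1.2],[-15.2,26.1,0],85],
    [[0,0,-1.2],[-15.8,25.7,0],85],
    [[0,0,-1.2],[-16.4,25.5,0],85],
    [[0,0,-1.2],[-16.8,25,0],85],
    [[0,0,-1.2],[-17.4,24.7,0],85],
    [[0,0,-1.2],[-17.9,24.4,0],85],
    [[0,0,-1.2],[-18.4,24,0],85]
  ]
}}

```text
time_s: 15.35
ee_pos: [0.5351, 0.224, 0.2286]
tool_rot: [-180.0, -0.0, -178.5]
wrist_force: [-0.2, -0.1, 0.9]
finger_gap: 0.0851
finger_force: 0.0
```

Call:
{"op": "apply_moves", "data": {
  "plan": [
    [[0,0,-1.2],[-18.9,23.5,0],85],
    [[0,0,-1.2],[-19.4,23.2,0],85],
    [[0,0,-1.2],[-19.8,22.8,0],85],
    [[0,0,0],[0,0,30],85],
    [[0,0,0],[0,0,30],85],
    [[0,0,0],[0,0,0],85],
    [[0,0,0],[0,0,0],85]
  ]
}}

```text
time_s: 15.93
ee_pos: [0.5882, 0.2942, 0.1676]
tool_rot: [-179.9, -0.2, -175.0]
wrist_force: [-1.4, -0.6, 0.1]
finger_gap: 0.0851
finger_force: 0.0
```

```bash
cat > wr.py <<'E'
from plan import *
def wcloud():
    s=observe();img,d=grab_frame('wrist');p=camera_params('wrist');r=R.from_euler('xyz',s['tool_rot'],degrees=True)
    v,u=np.mgrid[0:384,0:512]; x=(u-p['cx'])/p['fx'];y=(v-p['cy'])/p['fy'];rr=np.hypot(x,y)+1e-9
    k=np.tan(rr)/rr; P=np.stack([x*k*d,-y*k*d,-d],-1); M=np.array(p['hand_eye'])
    T=P@M[:3,:3].T+M[:3,3]; W=T@r.as_matrix().T+s['ee_pos']; W[d<=0]=np.nan
    return img,W*1000
E
python3 -c "
from wr import *
st(); img,W=wcloud(); cv2.imwrite('pics/w5.png',img[...,::-1])
q=cut_out('battery','wrist'); print([a['score'] for a in q])
w=W[q[0]['mask']&np.isfinite(W[...,0])]; w=w[(abs(w[:,0]-592)<80)&(abs(w[:,1]-295)<70)]
for lo,hi in [(20,36),(44,55),(56,70)]:
    g=w[(w[:,2]>lo)&(w[:,2]<hi)]
    if len(g)>5: print(lo,len(g),np.round(np.median(g[:,2]),1),cv2.minAreaRect(g[:,:2].astype(np.float32)))
"
```

```text
15.93 pos [588.2 294.2 167.6] rot [-179.9   -0.2 -175. ] F [-1.4 -0.6  0.1] T [ 0.   -0.05  0.05] gap 85.1 ff 0.0 j [27. 28. 12. 74.  0. 22.]
[0.61]
20 2738 30.4 ((591.3319702148438, 299.35888671875), (97.0065689086914, 70.54351043701172), 4.772669315338135)
44 2455 52.5 ((596.99853515625, 299.8709411621094), (69.3336410522461, 50.160247802734375), 4.85503625869751)
56 1495 60.8 ((592.0891723632812, 299.46990966796875), (29.36023712158203, 40.09492874145508), 4.453420162200928)
```

View pics/w5.png

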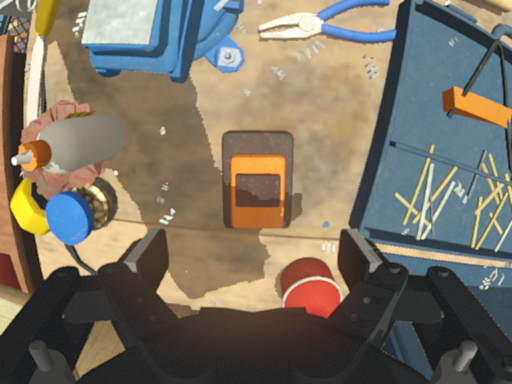

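```bash
python3 -c "
from plan import *
plan([([591.8,297.5,80],[180,0,-175.2],3),([591.8,297.5,34],[180,0,-175.2],4),([591.8,297.5,34],[180,0,-175.2],1)],85)"
```

```text
[[[0.01,0.03,0.06],[-0.7,0.8,30.3],85],[[0.01,0.03,0.06],[-0.7,0.9,30.3],85],[[0.01,0.02,0.06],[-0.7,0.8,30.2],85],[[0.0,0.0,0.0],[0.0,0.0,11.5],85],[[0.0,0.0,0.0],[0.0,0.0,11.5],85],[[0.0,0.0,0.0],[0.0,0.0,11.5],85],[[0.0,0.0,0.0],[0.0,0.0,11.5],85],[[0.0,0.0,0.0],[0.0,0.0,0.0],85]]
end [591.8 297.5  34. ] [ 180.     0.  -175.2]
```

Call:
{"op": "apply_moves", "data": {
  "plan": [
    [[0,0,0.1],[-0.7,0.8,29],85],
    [[0,0,0.1],[-0.7,0.9,29],85],
    [[0,0,0],[-0.7,0.8,29],85],
    [[0,0,0],[0,0,15],85],
    [[0,0,0],[0,0,15],85],
    [[0,0,0],[0,0,10],85],
    [[0,0,0],[0,0,5],85],
    [[0,0,0],[0,0,0],85]
  ]
}}

```text
time_s: 16.7
ee_pos: [0.5917, 0.2975, 0.0377]
tool_rot: [180.0, 0.0, -175.2]
wrist_force: [-0.1, 0.3, -0.1]
finger_gap: 0.085
finger_force: 0.0
```

Call:
{"op": "apply_moves", "data": {
  "plan": [
    [[0,0,0],[0,0,0],85],
    [[0,0,0],[0,0,0],85]
  ]
}}

```text
time_s: 16.87
ee_pos: [0.5922, 0.2979, 0.0388]
tool_rot: [179.9, 0.1, -175.2]
wrist_force: [-1.2, -0.1, -0.7]
finger_gap: 0.0851
finger_force: 0.0
```

Call:
{"op": "apply_moves", "data": {
  "plan": [
    [[0,0,0],[0,0,4],85],
    [[0,0,0],[0,0,0],60],
    [[0,0,0],[0,0,0],45],
    [[0,0,0],[0,0,0],45],
    [[0,0,0],[0,0,0],45],
    [[0,0,0],[0,0,0],45],
    [[0,0,0],[0,0,0],45],
    [[0,0,0],[0,0,0],45]
  ],
  "squeeze": 80
}}

```text
time_s: 17.53
ee_pos: [0.5918, 0.2979, 0.0342]
tool_rot: [180.0, 0.1, -175.2]
wrist_force: [-1.7, 0.2, 6.5]
finger_gap: 0.0479
finger_force: 85.3
```

Call:
{"op": "apply_moves", "data": {
  "plan": [
    [[0,0,0],[0,0,-3],45],
    [[0,0,0],[0,0,-6],45],
    [[0,0,0],[0,0,-6],45],
    [[0,0,0],[0,0,0],45],
    [[0,0,0],[0,0,0],45]
  ]
}}

```text
time_s: 17.95
ee_pos: [0.5917, 0.2976, 0.0488]
tool_rot: [180.0, 0.1, -175.2]
wrist_force: [0.3, -0.7, -5.4]
finger_gap: 0.0482
finger_force: 84.0
```

```bash
cat > bat.py <<'E'
from box import *
from workcell import *
def bat(cams=('scene','side'),pre=''):
  s=observe(); r=R.from_euler('xyz',s['tool_rot'],degrees=True)
  for cam in cams:
    img,d,W=cloud(cam); q=cut_out('battery',cam)
    if pre: cv2.imwrite(pre+cam+'.png',img[...,::-1])
    for a in q[:2]:
        w=W[a['mask']&np.isfinite(W[...,0])]
        T=r.inv().apply(w-s['ee_pos'])*1000
        print(cam,round(a['score'],2),len(T),'world',np.round(np.percentile(w*1000,[2,50,98],axis=0)).tolist(),'tool',np.round(np.percentile(T,[1,50,99],axis=0),1).tolist())
E
python3 -c "
from bat import *
st(); bat()"
```

```text
17.95 pos [591.7 297.6  48.8] rot [ 1.800e+02  1.000e-01 -1.752e+02] F [ 0.3 -0.7 -5.4] T [-0.03  0.02  0.02] gap 48.2 ff 84.0 j [27. 33.  2. 59. -0. 22.]
scene 0.73 521 world [[562.0, 260.0, 19.0], [583.0, 274.0, 50.0], [641.0, 315.0, 77.0]] tool [[-49.9, -37.8, -28.9], [10.5, -24.1, -1.6], [32.2, 21.7, 43.0]]
scene 0.3 4076 world [[490.0, -223.0, 8.0], [620.0, -162.0, 85.0], [654.0, -88.0, 201.0]] tool [[-27.4, -522.6, -154.5], [12.4, -458.3, -36.0], [141.2, -374.5, 43.2]]
side 0.71 1019 world [[542.0, 257.0, -0.0], [575.0, 272.0, 43.0], [639.0, 323.0, 75.0]] tool [[-47.5, -39.7, -26.5], [18.7, -25.7, 5.9], [49.6, 38.7, 49.8]]
```

```bash
python3 -c "
from bat import *
f=[180,0,-175.2];e=[180,0,154.6]
plan([([591.7,297.6,240],f,8),([590,270,240],f,2),([570,-120,240],e,15),([564.7,-150.3,240],e,3),([564.7,-150.3,240],e,4)],45)"
```

```text
[[[0.0,0.0,0.0],[-0.1,0.0,-24.0],45],[[0.0,0.0,0.0],[0.0,0.0,-24.0],45],[[0.0,0.0,0.0],[-0.1,0.1,-24.0],45],[[0.0,0.0,0.0],[0.0,0.0,-24.0],45],[[0.0,-0.01,0.0],[-0.1,0.0,-24.0],45],[[0.0,0.0,0.0],[-0.1,0.0,-24.0],45],[[0.0,0.0,0.0],[0.0,0.0,-24.0],45],[[0.0,0.0,0.0],[-0.1,0.0,-24.0],45]]
[[[0.0,0.0,0.0],[2.0,-13.7,0.0],45],[[0.0,0.0,0.0],[2.0,-13.6,0.0],45],[[0.0,0.0,2.01],[3.5,-25.8,0.0],45],[[0.0,0.0,2.02],[2.6,-25.9,0.0],45],[[0.0,0.0,2.01],[1.7,-26.0,0.0],45],[[0.0,0.0,2.01],[0.8,-26.0,0.0],45],[[0.0,0.0,2.02],[-0.2,-26.0,0.0],45],[[0.0,0.0,2.01],[-1.0,-26.1,0.0],45]]
[[[0.0,0.0,2.01],[-2.0,-25.9,0.0],45],[[0.0,0.0,2.02],[-2.9,-25.9,0.0],45],[[0.0,0.0,2.01],[-3.8,-25.8,0.0],45],[[0.0,0.0,2.02],[-4.7,-25.6,0.0],45],[[0.0,0.0,2.01],[-5.6,-25.4,0.1],45],[[0.0,0.0,2.01],[-6.4,-25.2,0.0],45],[[0.0,0.0,2.02],[-7.4,-25.0,0.0],45],[[0.0,0.0,2.01],[-8.2,-24.7,0.0],45]]
[[[0.0,0.0,2.01],[-9.1,-24.4,0.0],45],[[0.0,0.0,0.0],[-2.7,-9.9,0.0],45],[[0.0,0.0,0.0],[-2.8,-9.8,0.0],45],[[0.0,0.0,0.0],[-2.7,-9.9,0.0],45],[[0.0,0.0,0.0],[0.0,0.0,0.0],45],[[0.0,0.0,0.0],[0.0,0.0,0.0],45],[[0.0,0.0,0.0],[0.0,0.0,0.0],45],[[0.0,0.0,0.0],[0.0,0.0,0.0],45]]
end [ 564.7 -150.3  240. ] [-180.     0.   154.6]
```

Call:
{"op": "apply_moves", "data": {
  "plan": [
    [[0,0,0],[0,0,-15],45],
    [[0,0,0],[0,0,-25],45],
    [[0,0,0],[0,0,-25],45],
    [[0,0,0],[0,0,-25],45],
    [[0,0,0],[0,0,-26],45],
    [[0,0,0],[0,0,-26],45],
    [[0,0,0],[0,0,-26],45],
    [[0,0,0],[0,0,-24],45]
  ]
}}

```text
time_s: 18.82
ee_pos: [0.5912, 0.2974, 0.2418]
tool_rot: [180.0, 0.0, -175.2]
wrist_force: [0.4, 0.8, -5.2]
finger_gap: 0.0482
finger_force: 83.9
```

Call:
{"op": "apply_moves", "data": {
  "plan": [
    [[0,0,0],[2,-10,0],45],
    [[0,0,0],[2,-17,0],45],
    [[0,0,2],[3.5,-25.8,0],45],
    [[0,0,2],[2.6,-25.9,0],45],
    [[0,0,2],[1.7,-26,0],45],
    [[0,0,2],[0.8,-26,0],45],
    [[0,0,2],[-0.2,-26,0],45],
    [[0,0,2],[-1,-26,0],45]
  ]
}}

```text
time_s: 19.48
ee_pos: [0.58, 0.1115, 0.2381]
tool_rot: [-179.9, -0.2, 172.7]
wrist_force: [-0.1, -0.4, -4.5]
finger_gap: 0.0483
finger_force: 84.0
```

Call:
{"op": "apply_moves", "data": {
  "plan": [
    [[0,0,2],[-2,-26,0],45],
    [[0,0,2],[-2.9,-26,0],45],
    [[0,0,2],[-3.8,-25.8,0],45],
    [[0,0,2],[-4.7,-25.6,0],45],
    [[0,0,2],[-5.6,-25.4,0],45],
    [[0,0,2],[-6.4,-25.2,0],45],
    [[0,0,2],[-7.4,-25,0],45],
    [[0,0,2],[-8.2,-24.7,0],45]
  ]
}}

```text
time_s: 20.15
ee_pos: [0.5693, -0.0961, 0.2381]
tool_rot: [-180.0, -0.2, 156.7]
wrist_force: [0.6, -0.1, -5.3]
finger_gap: 0.048
finger_force: 84.0
```

Call:
{"op": "apply_moves", "data": {
  "plan": [
    [[0,0,2],[-9.1,-22,0],45],
    [[0,0,0],[-2.7,-13,0],45],
    [[0,0,0],[-2.7,-9,0],45],
    [[0,0,0],[-2.7,-5,0],45],
    [[0,0,0],[0,0,0],45],
    [[0,0,0],[0,0,0],45],
    [[0,0,0],[0,0,0],45]
  ]
}}

```text
time_s: 20.73
ee_pos: [0.567, -0.1447, 0.2402]
tool_rot: [180.0, 0.0, 154.9]
wrist_force: [-0.2, 0.1, -5.1]
finger_gap: 0.0482
finger_force: 84.0
```

```bash
python3 -c "
from bat import *
st(); bat()
plan([([564.7,-150.3,170],[180,0,154.6],4)],45)"
```

```text
20.73 pos [ 567.  -144.7  240.2] rot [180.    0.  154.9] F [-0.2  0.1 -5.1] T [0.05 0.02 0.01] gap 48.2 ff 84.0 j [-14.  20.   9.  79.   0.  11.]
scene 0.83 1840 world [[512.0, -194.0, 209.0], [544.0, -151.0, 236.0], [599.0, -101.0, 267.0]] tool [[-74.9, -36.5, -27.3], [21.6, -19.8, 3.9], [48.3, 85.0, 115.6]]
scene 0.27 3558 world [[489.0, -223.0, 7.0], [617.0, -163.0, 71.0], [645.0, -87.0, 198.0]] tool [[-83.1, -53.2, 38.2], [-59.9, -5.3, 168.8], [64.7, 41.9, 235.4]]
side 0.91 2161 world [[512.0, -195.0, 212.0], [545.0, -159.0, 236.0], [596.0, -106.0, 266.0]] tool [[-48.2, -37.7, -26.5], [17.9, -25.8, 4.6], [48.0, 26.9, 30.1]]
[[[0.01,0.0,0.07],[0.0,-1.5,17.6],45],[[0.0,0.01,0.07],[0.0,-1.5,17.6],45],[[0.01,0.0,0.07],[-0.1,-1.5,17.6],45],[[0.01,0.01,0.06],[0.0,-1.5,17.5],45]]
end [ 564.7 -150.3  170. ] [-180.    -0.   154.6]
```

Call:
{"op": "apply_moves", "data": {
  "plan": [
    [[0,0,0.1],[0,-2,10],45],
    [[0,0,0.1],[0,-2,17.5],45],
    [[0,0,0.1],[0,-2,17.5],45],
    [[0,0,0],[0,0,17.5],45],
    [[0,0,0],[0,0,17.5],45],
    [[0,0,0],[0,0,12],45],
    [[0,0,0],[0,0,8],45],
    [[0,0,0],[0,0,0],45]
  ]
}}

```text
time_s: 21.6
ee_pos: [0.5633, -0.1506, 0.1381]
tool_rot: [-180.0, -0.2, 154.5]
wrist_force: [-0.4, -0.9, -4.4]
finger_gap: 0.048
finger_force: 84.0
```

Call:
{"op": "apply_moves", "data": {
  "plan": [
    [[0,0,0],[0,0,0],45],
    [[0,0,0],[0,0,0],45]
  ]
}}

```text
time_s: 21.77
ee_pos: [0.5649, -0.1511, 0.141]
tool_rot: [180.0, 0.1, 154.5]
wrist_force: [0.1, -0.1, -3.9]
finger_gap: 0.0482
finger_force: 84.0
```

```bash
python3 -c "
from bat import *
st(); s=observe(); r=R.from_euler('xyz',s['tool_rot'],degrees=True)
for cam in ['scene','side']:
    img,d,W=cloud(cam); W=W*1000
    cv2.imwrite('pics/f_'+cam+'.png',cv2.resize(img[120:320,220:460,::-1],None,fx=2.5,fy=2.5))
    X=(W[...,:2]-c)@bx;Y=(W[...,:2]-c)@by;Z=W[...,2]
    q=cut_out('battery',cam); m=cv2.erode(q[0]['mask'].astype(np.uint8),np.ones((2,2)))>0
    m&=(Z>95)&(abs(X)<62)&(abs(Y)<55)
    z=np.round(np.percentile(Z[m],[1,50,99]),1)
    print(cam,round(q[0]['score'],2),m.sum(),z)
    zz=s['ee_pos'][2]*1000-34
    for lo,hi,n in [(2,26,'base sides'),(27,33,'base top'),(49,55,'mid top')]:
        h=m&(Z>zz+lo)&(Z<zz+hi)
        if h.sum()>8: print(n,h.sum(),'X',np.round(np.percentile(X[h],[1,99]),1),'Y',np.round(np.percentile(Y[h],[1,99]),1),'Zmed',np.round(np.median(Z[h])-zz,1),cv2.minAreaRect(np.c_[X[h],Y[h]].astype(np.float32)))
    # box rim now that it is open
    h=(Z>66)&(Z<74)&(abs(X)<75)&(abs(Y)<55)&np.isfinite(Z)&~m; print('rim',h.sum(),'X',np.round(np.percentile(X[h],[1,99]),1),'Y',np.round(np.percentile(Y[h],[1,99]),1),np.median(Z[h]))
"
```

```text
21.77 pos [ 564.9 -151.1  141. ] rot [1.800e+02 1.000e-01 1.545e+02] F [ 0.1 -0.1 -3.9] T [ 0.01 -0.01 -0.  ] gap 48.2 ff 84.0 j [-15.  22.  -2.  66.   0.  11.]
scene 0.57 1277 [114.2 137.2 168.3]
base sides 392 X [-47.9  46.6] Y [-37.6  21.8] Zmed 17.0 ((-11.576608657836914, -27.238536834716797), (50.59696578979492, 112.85236358642578), 58.72084426879883)
base top 430 X [-46.5  45.2] Y [-36.   24.1] Zmed 30.2 ((0.22510910034179688, -5.496026992797852), (94.53543853759766, 63.70277404785156), 0.0930655226111412)
mid top 146 X [-26.9 -10.7] Y [-25.7  14.9] Zmed 52.1 ((-18.851606369018555, -5.706844329833984), (16.91499137878418, 42.415428161621094), 1.7007026672363281)
rim 695 X [-64.4  66.3] Y [-54.4  48.4] 70.24259262626009
side 0.68 1636 [112.  136.4 167.7]
base sides 442 X [-47.5  49.1] Y [-38.6  15.8] Zmed 17.2 ((-8.007083892822266, -26.224971771240234), (52.84077835083008, 112.57365417480469), 63.08280563354492)
base top 665 X [-45.7  49.9] Y [-37.2  26.1] Zmed 29.4 ((1.9210777282714844, -5.251537322998047), (66.18943786621094, 97.3690414428711), 89.41246032714844)
mid top 239 X [-26.6  40.6] Y [-27.1  17.5] Zmed 51.4 ((6.758081436157227, -4.25349235534668), (68.7085952758789, 45.90842056274414), 0.25543174147605896)
rim 909 X [-64.3  66.1] Y [-54.6  45.9] 69.86968439837239
```

View pics/f_scene.png

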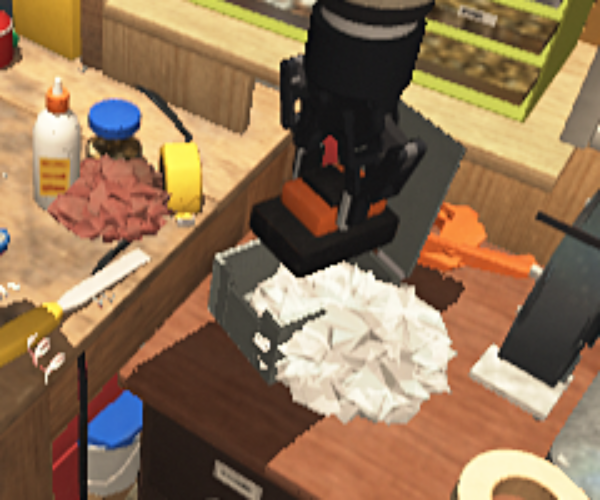

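The battery is held level over the open mouth at about (325,230), with the cover upright behind it. It needs about +2 mm in y, −1 mm in x and 22 mm down.

Call:
{"op": "apply_moves", "data": {
  "plan": [
    [[0,0,0],[1,2,4],45],
    [[0,0,0],[0,0,5],45],
    [[0,0,0],[0,0,5],45],
    [[0,0,0],[0,0,4],45],
    [[0,0,0],[0,0,2],45],
    [[0,0,0],[0,0,1],45],
    [[0,0,0],[0,0,0],45],
    [[0,0,0],[0,0,0],45]
  ]
}}

```text
time_s: 22.63
ee_pos: [0.5645, -0.1488, 0.1193]
tool_rot: [180.0, 0.0, 154.5]
wrist_force: [0.1, -0.1, -4.3]
finger_gap: 0.0481
finger_force: 84.0
```

```bash
python3 -c "
from ang import *
st(); 
for cam in ['scene','side']:
    s=observe(); print('z',np.round(s['ee_pos']*1000,1))
    img,d,W=cloud(cam); W=W*1000
    X=(W[...,:2]-c)@bx;Y=(W[...,:2]-c)@by;Z=W[...,2]
    q=cut_out('battery',cam); m0=q[0]['mask']; m=cv2.erode(m0.astype(np.uint8),np.ones((2,2)))>0
    m&=(Z>75)&(abs(X)<62)&(abs(Y)<55); zz=s['ee_pos'][2]*1000-34
    for lo,hi,n in [(2,26,'base sides'),(27,33,'base top'),(49,55,'mid top')]:
        h=m&(Z>zz+lo)&(Z<zz+hi)
        if h.sum()>8: print(n,h.sum(),'X',np.round(np.percentile(X[h],[1,99]),1),'Y',np.round(np.percentile(Y[h],[1,99]),1),'Zmed',np.round(np.median(Z[h]),1))
    e=cv2.dilate(m0.astype(np.uint8),np.ones((5,5)))>0
    h=(Z>74)&(Z<84)&(abs(X)<60)&(Y>-60)&(Y<45)&~e; print('near paper',h.sum(), 'Ymax',np.max(Y[h]) if h.any() else None)
ang()"
```

```text
22.63 pos [ 564.5 -148.8  119.3] rot [180.    0.  154.5] F [ 0.1 -0.1 -4.3] T [-0.03 -0.02 -0.02] gap 48.1 ff 84.0 j [-15.  23.  -5.  63.   0.  11.]
z [ 564.5 -148.8  119.3]
base sides 404 X [-49.4  46.7] Y [-35.5  25.5] Zmed 101.9
base top 421 X [-47.7  45.5] Y [-33.9  28.2] Zmed 115.4
mid top 155 X [-28.8  24.3] Y [-23.5  19.9] Zmed 137.5
near paper 112 Ymax -31.341812146205335
z [ 564.6 -148.8  119.5]Traceback (most recent call last):
  File "<string>", line 8, in <module>
    q=cut_out('battery',cam); m0=q[0]['mask']; m=cv2.erode(m0.astype(np.uint8),np.ones((2,2)))>0
                                 ~^^^
IndexError: list index out of range
```

```bash
python3 -c "
from ang import *
for cam in ['scene','side']:
    img,d,W=cloud(cam); W=W*1000
    X=(W[...,:2]-c)@bx;Y=(W[...,:2]-c)@by;Z=W[...,2]
    h=(Z>74)&(Z<92)&(abs(X)<60)&(Y>-60)&(Y<-38)&(img.min(-1)>110)
    print(cam,'light pts',h.sum(),np.round(np.c_[X[h],Y[h],Z[h]][np.argsort(-Y[h])][:8]).tolist(), 'maxZ',Z[h].max() if h.any() else None)
    cv2.imwrite('pics/g_'+cam+'.png',cv2.resize(img[150:350,220:420,::-1],None,fx=2.9,fy=2.9))
ang(); st()"
```

```text
scene light pts 104 [[31.0, -38.0, 75.0], [20.0, -39.0, 78.0], [-11.0, -39.0, 78.0], [17.0, -39.0, 76.0], [21.0, -39.0, 80.0], [7.0, -39.0, 75.0], [-11.0, -40.0, 76.0], [4.0, -40.0, 75.0]] maxZ 81.62158563836563
side light pts 104 [[31.0, -39.0, 74.0], [20.0, -39.0, 77.0], [33.0, -39.0, 75.0], [-14.0, -40.0, 74.0], [22.0, -40.0, 78.0], [6.0, -40.0, 75.0], [9.0, -40.0, 75.0], [29.0, -41.0, 75.0]] maxZ 83.08336668354133
q [0.83, 0.4]
scene geo 909 theta 1.688 pt [ 75.7 151.1]
scene mask 871 theta 1.688 pt [ 75.7 151.4]
q [0.85]
side geo 1456 theta 1.69 pt [ 74.6 145.2]
side mask 1433 theta 1.69 pt [ 74.6 145.2]
23.13 pos [ 564.4 -148.7  119.3] rot [180.    0.  154.5] F [ 0.4 -1.  -5.4] T [0.06 0.04 0.03] gap 48.0 ff 84.0 j [-15.  23.  -5.  63.   0.  11.]
```

View pics/g_side.png

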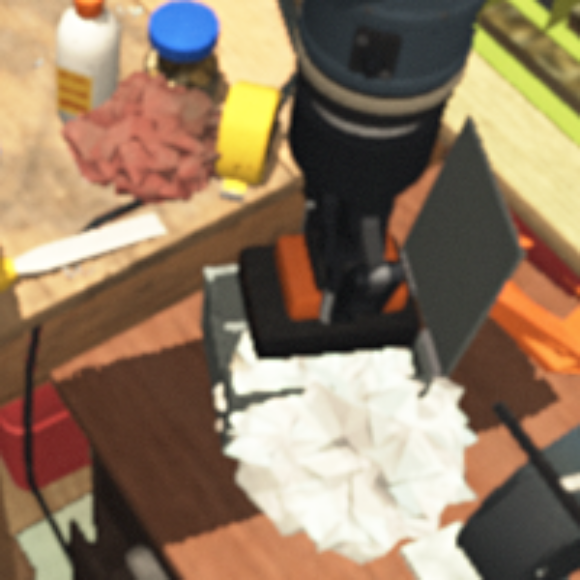

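The battery hangs level above the mouth. Its underside is at about 85 mm and the paper beside it tops out near 82 mm. The cover is at 1.69 rad, the chisel lies flat, and the bottle, jar and tape are where they were.

```bash
python3 -c "
from workcell import *
print(sign_off())"
```

```text
the job is handed in; nothing more can be done
None
```

I handed the job in at about 23 s: the cover stands open at about 1.69 rad, the chisel lies flat clear of the box, and the battery is held level, centred and lengthwise about 1.5 cm above the open box; no verdict came back.

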